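# Clear the stand, then slide the well-block board out to the mark and hold it

## Robot

A 6-joint arm with a two-finger parallel gripper is mounted at the origin on the work surface. World frame = base frame: x ahead of the robot, y to its left, z up, the work surface at z = 0. Lengths are in m, angles in rad, forces in N, time in s.
With the tool pointing down it reaches from about 0.275 to 0.775 m from the base axis. Payload 14.6 kg.
Tool frame: the origin (TCP) lies at the very end of the fingers, on their centre line; the grasp point (between the pads) lies 19 mm behind it; z points along the fingers, y is the direction in which the jaws open and shut (so a half turn about z gives the same grasp; the last joint's range is limited). The gripper opens to 85 mm and grips with 20 to 120 N. Pads are 22 mm wide; open, the fingers measure 114 mm over their backs; the gripper's body (76 mm by 85 mm) begins 54 mm behind the grasp point. The pads swing forward as they close: fully open they stand 13 mm farther back than shut.
Start: joints at [1.178, 0.263, -0.048, 1.259, 0, 1.415], TCP at [0.124, 0.51, 0.231] pointing down, gripper open.
Joint ranges: [-2.65, 2.65], [-0.89, 1.7], [-1.18, 1.37], [-2.13, 2.11], [-1.35, 1.29], [-3.14, 3.14]. Speed limits (rad/s): [1.89, 1.89, 2.57, 2.79, 3.14, 3.14].

## Interface

Orientations are given as a rotation vector (axis times angle).
In Python, from cell import * gives the robot as it stands.
- The arm moves only by the shell command python3 -m pendant 'ROWS' [FORCE]. ROWS is JSON, a list that holds one entry, the list of rows, each a list of 7 numbers: the shift along the tool's x, y, z in cm, then the turn, a rotation vector about the tool's x, y, z in units of 6 degrees (1.0 is 6 degrees), then the closure in counts, from 0 (fully open) to 255 (shut). A call has 1 to 10 rows; each row is the pose to reach, as a shift and turn from the pose commanded when the call began, along the tool's axes at that moment; what a row does not reach only later rows make up. A row lasts 1/12 s, in which the tool goes at most 41.7 mm and 7.16 degrees, less where a joint would pass 70% of its speed; a pose out of reach is approached as far as the arm can. A call with a gripper value outside its range is refused whole. The fingers move at their own pace and stop on an object; FORCE is the grip in N (left out, the last holds). Time passes only in rows, so rows that repeat a pose let the fingers close. It gives the time, the measured TCP pose, the force and the opening at its end, in the units of the state.
- get_obs(): the state, without advancing time (a new reading comes with each control period).
- read_camera(name): name is "scene" or "side" or "wrist"; returns a dict with "frame" (400x640x3 uint8, blue, green, red), "intrinsics" (3x3 intrinsics, pixels), "world_from_camera" (4x4, takes a point from camera to world coordinates). Camera axes: x right, y up, looking along -z (the intrinsics and any distortion apply to the point x, -y, -z); pixel columns grow to the right and rows downward; lengths in m; the calibration is good to about 2 mm. A picture is of the moment at which its call begins. There is no depth.
- job_done(): hands the job in, once; it reports no verdict.
The state is a dict: "time_s": time; "qpos": joint angles; "joint_vel": joint speeds; "effort": joint torques, N m; "eef_pos": TCP position; "eef_rot": TCP orientation; "ft_force": force on the tool from outside, world axes, zero at the start; "torque": the same for the moment, N m; "width": opening from 0.0 (shut) to 1.0 (fully open).
Only numpy, scipy, OpenCV 4.12 (cv2) and the standard library are available. Lean on these libraries where they do the work, as an engineer would, in place of code of your own. Each camera call takes 0.05 s, during which the arm holds its last target.

## Task

With the green scraper block, wipe the three white ceramic chips off the open end of the dark stand into its catch trough before you move the blue board (no fingers on the chips), and put the scraper back standing on its black pad. Then slide the blue board straight out over that end until its front edge is in line with the red lines on the gate posts, keeping it flat: it is nose-heavy and tips once it is that far out. Finish while still holding the board there, level and on the stand, with nothing else propping it, so that a colleague can work under the overhang; leave everything else on the bench where it stands.

Things in the scene. Friction and masses are not known exactly. Their poses are not given: they have to be found in the camera images.
- stand: Fixed dark stand, 50 mm high, with a steel catch trough at its open end. Origin: bench level, under the middle of the open end's edge. x points outward over the trough (the way chips are wiped and the board slides), y across, z up. Flat top: x -420 to 0, y -80 to 80 mm. Trough: x 0 to 130, y -80 to 80 mm, floor 3 mm, walls 25 mm above the bench (none on the stand's side).
- gate: Fixed gate 105 to 135 mm beyond the stand's open end: two white posts, 18 (x) x 22 mm, 60 mm high, centred at y = -100 and 100 mm, outside the trough. A red line 4 mm wide runs over the middle of each (x = 0). Origin: midway between the posts at bench level; axes as the stand's. The mark is the line between the two red lines.
- board: Loose blue board 220 (x) x 100 x 10 mm, 0.5 to 0.8 kg, lying on the stand. Origin: centre of its underside; x points to its front edge, which goes out first. Fixed on it: aluminium well block 60 x 80 x 25 mm high at x = 65 mm; orange square grip post 24 x 24 x 45 mm high at x = -85 mm. Balances 83 mm behind its front edge: tips unless held when more than that overhangs.
- board_front (a point): Middle of the board's front edge, at its top face (x = 110, z = 10 mm on the board). It starts 118 to 160 mm inward from the open end, behind the chips.
- board_grip (a point): Top end of the orange grip post on its axis (x = -85, z = 55 mm on the board).
- pad: Fixed black rubber pad on the bench, 160 (x) x 130 (y) x 3 mm. Origin: centre of its underside.
- scraper: Loose scraper block, 150 g, standing on the pad: green blade 16 mm (x) x 120 mm (y) x 40 mm high, and on it a black grip 24 mm (x) x 70 mm (y) reaching from 40 to 82 mm height. Origin: centre of its underside; it wipes along its x axis, either way.
- scraper_grip (a point): Middle of the black grip, 70 mm above the scraper's underside.
- chip1: Loose white ceramic chip, about 24 x 18 mm, 9 mm thick, 12 g, lying on the stand between the board's front edge and the open end, at most 60 mm from the open end and 41 mm from the middle line. Origin: centre of its underside.
- chip2: Loose white ceramic chip, about 24 x 18 mm, 9 mm thick, 12 g, lying on the stand between the board's front edge and the open end, at most 60 mm from the open end and 41 mm from the middle line. Origin: centre of its underside.
- chip3: Loose white ceramic chip, about 24 x 18 mm, 9 mm thick, 12 g, lying on the stand between the board's front edge and the open end, at most 60 mm from the open end and 41 mm from the middle line. Origin: centre of its underside.
- reagent_bottle: Bystander: loose amber bottle with blue cap, 64 mm across, 150 mm high; origin under its centre.
- tip_box: Bystander: loose clear box with pink lid, 84 x 124 mm, 64 mm high; origin under its centre.
- tube_rack: Bystander: loose yellow rack with four tubes, 70 x 130 mm, 50 mm high; origin under its centre.
- small_jar: Bystander: loose glass jar with white lid, 48 mm across, 60 mm high; origin under its centre.
- timer: Bystander: loose white timer lying flat, 65 x 75 mm, 22 mm high; origin under its centre.
- beaker: Bystander: loose glass beaker, 70 mm across, 90 mm high; origin under its centre.
Things that resemble listed ones, but are neither listed nor needed, are in the scene too. Of the things like the board, leave any that is turquoise; of the rest the larger one is meant. Several things have the shape of the gate; the one meant has the colours described above.

How it is judged:
By the outcome, as a careful person would: the job done as asked, in the order asked, and still so for the second after the job is handed in, while the arm keeps its last pose, push and grip.
It also fails if it takes over 69 s, if anything falls off the work surface, if the arm or the gripper's body presses on something with over 40 N, if the wrist force passes 120 N, or if a joint passes its speed limit or range.

## Working session

There is one attempt and no reset: what is moved stays moved. The work goes in short steps, Python scripts to look and compute and a shell command to move; the robot and the scene stay as the last step left them, time stands still between calls to the robot, and variables do not carry over. Pictures are saved under pics/ and viewed, and the job is handed in when it is done.

```bash
ls; mkdir -p pics; cat > h.py <<'E'
from cell import *
import numpy as np, cv2
def snap(n,f=None):
    r=read_camera(n)
    if f: cv2.imwrite('pics/'+f,r['frame'])
    return r
def ray(r,u,v):
    K=np.array(r['intrinsics']);T=np.array(r['world_from_camera'])
    d=np.linalg.inv(K)@[u,v,1]; d=np.array([d[0],-d[1],-d[2]])
    return T[:3,3],T[:3,:3]@d
def onz(r,u,v,z):
    o,d=ray(r,u,v); return o+d*(z-o[2])/d[2]
def proj(r,p):
    K=np.array(r['intrinsics']);T=np.array(r['world_from_camera'])
    c=T[:3,:3].T@(np.array(p)-T[:3,3]); q=K@[c[0],-c[1],-c[2]]; return q[:2]/q[2]
E
python3 - <<'E'
from h import *
import pickle
np.set_printoptions(precision=4,suppress=True)
for n in("scene","side","wrist"):
    r=snap(n,n+'0.png'); pickle.dump(r,open(n+'0.pkl','wb')); print(n,{k:v for k,v in r.items() if k!='frame'})
print(get_obs())
E
```

```text
pics
scene {'intrinsics': array([[492.1791,   0.    , 317.6949],
       [  0.    , 492.1791, 201.4367],
       [  0.    ,   0.    ,   1.    ]]), 'world_from_camera': array([[ 0.6574, -0.412 ,  0.6309,  1.4434],
       [ 0.7532,  0.3847, -0.5336, -0.7355],
       [-0.0229,  0.826 ,  0.5632,  0.9156],
       [ 0.    ,  0.    ,  0.    ,  1.    ]])}
side {'intrinsics': array([[446.0113,   0.    , 318.4519],
       [  0.    , 446.0113, 194.7792],
       [  0.    ,   0.    ,   1.    ]]), 'world_from_camera': array([[-0.9954,  0.066 , -0.0701,  0.4028],
       [-0.0963, -0.6777,  0.729 ,  1.0224],
       [ 0.0007,  0.7324,  0.6809,  1.0044],
       [ 0.    ,  0.    ,  0.    ,  1.    ]])}
wrist {'intrinsics': array([[289.0003,   0.    , 315.8111],
       [  0.    , 289.0003, 200.0174],
       [  0.    ,   0.    ,   1.    ]]), 'world_from_camera': array([[ 0.2356, -0.9337, -0.2695,  0.0555],
       [ 0.9718,  0.2262,  0.0662,  0.528 ],
       [-0.0008, -0.2775,  0.9607,  0.3733],
       [ 0.    ,  0.    ,  0.    ,  1.    ]])}
{'time_s': 0.15, 'qpos': array([ 1.1777,  0.2634, -0.0488,  1.2594, -0.    ,  1.4155]), 'joint_vel': array([ 0.0005, -0.0017,  0.0031,  0.0004, -0.002 ,  0.0014]), 'effort': array([  0.0014, -63.7824,  38.4648,   0.0107,  -0.0001,  -0.    ]), 'eef_pos': array([0.1236, 0.51  , 0.2309]), 'eef_rot': array([-0.3726, -3.1192,  0.0012]), 'ft_force': array([-0.0741, -0.3649, -0.583 ]), 'torque': array([-0.0518,  0.03  , -0.0033]), 'width': 1.0034182458211993}
```

View pics/scene0.png

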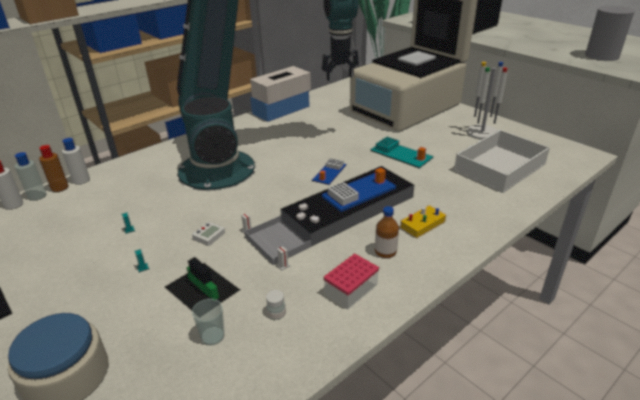

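View pics/side0.png

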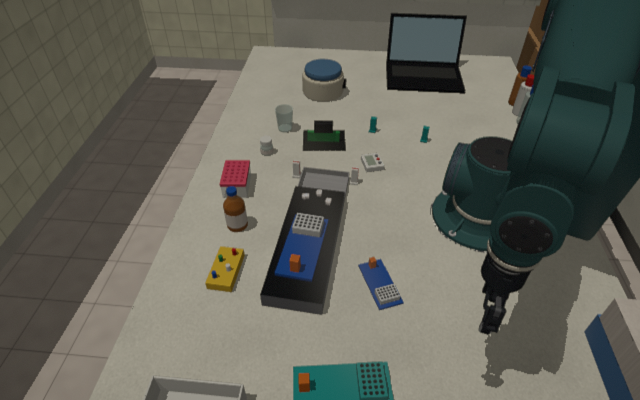

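View pics/wrist0.png

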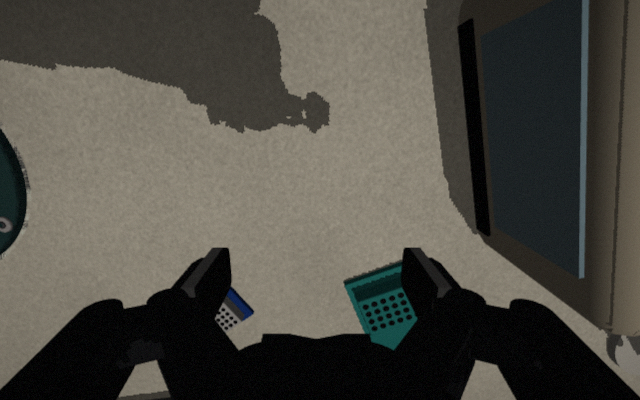

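The side view has three board candidates: blue on the stand (300,240), a smaller blue one (380,282) and a turquoise one (340,382). I choose the one on the stand, which is the larger blue. There are two gate candidates: white posts with red lines (296,169)/(354,174), and teal posts (373,124)/(425,134). I choose the white pair. The only scraper is at (323,135) on its pad. Next I check these in close crops.

```bash
python3 - <<'E'
from h import *
a=cv2.imread('pics/side0.png'); cv2.imwrite('pics/sc1.png',cv2.resize(a[110:310,230:400],None,fx=4.0,fy=3.0*1.0) if 0 else cv2.resize(a[110:220,260:400],None,fx=5.4,fy=5.4,interpolation=cv2.INTER_CUBIC))
cv2.imwrite('pics/sc2.png',cv2.resize(a[175:315,240:420],None,fx=4.2,fy=4.2,interpolation=cv2.INTER_CUBIC))
a=cv2.imread('pics/scene0.png'); cv2.imwrite('pics/sc3.png',cv2.resize(a[160:310,160:420],None,fx=3,fy=3,interpolation=cv2.INTER_CUBIC))
E
```

```text
(no output)
```

View pics/sc1.png

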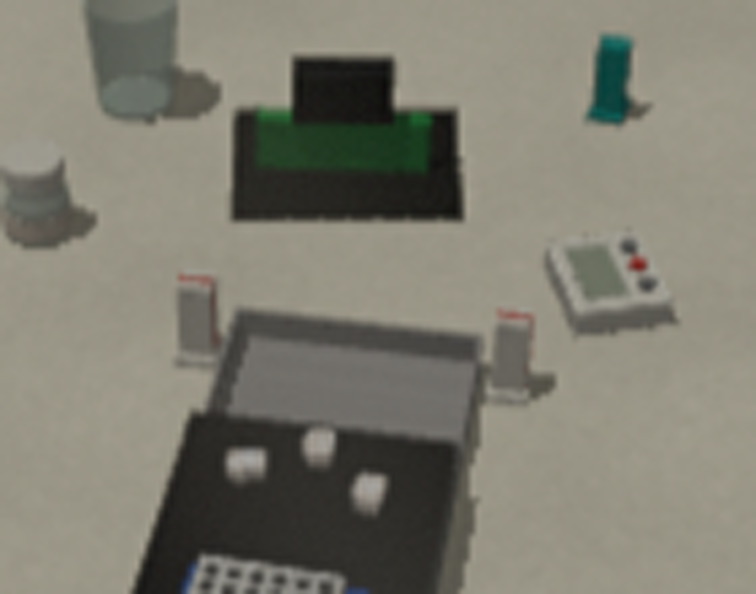

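View pics/sc2.png

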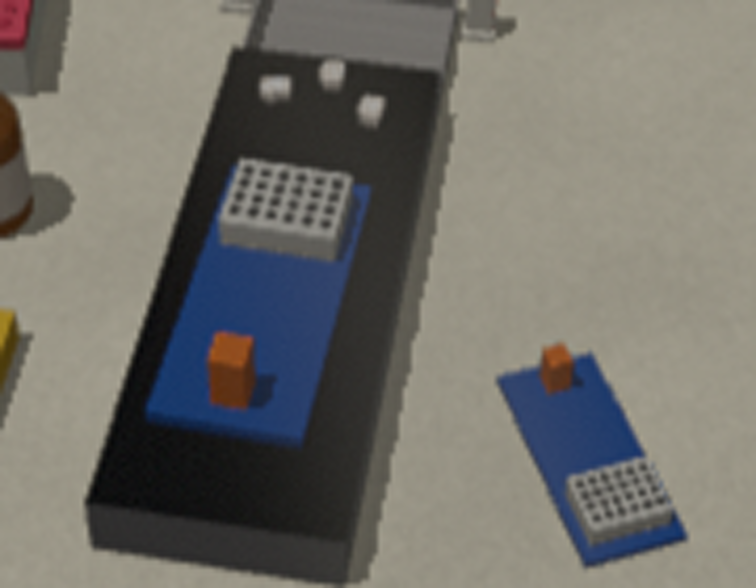

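View pics/sc3.png

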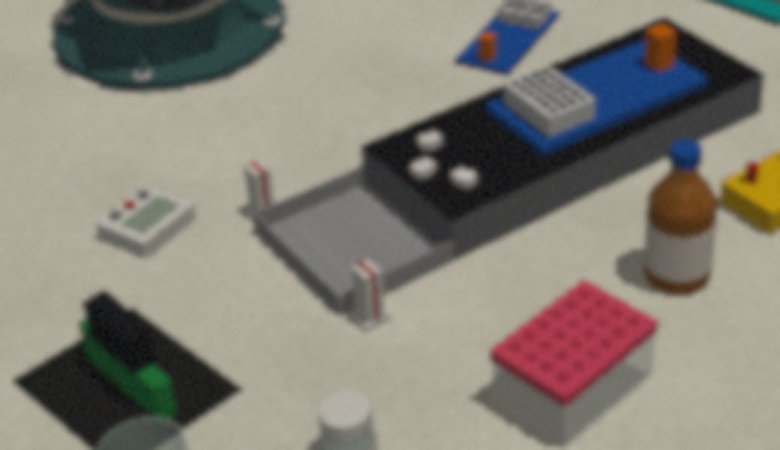

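```bash
cat > m.py <<'E'
from h import *
import pickle
np.set_printoptions(precision=4,suppress=True)
S=pickle.load(open('side0.pkl','rb'));C=pickle.load(open('scene0.pkl','rb'))
A=lambda u,v,z:onz(S,260+u/5.4,110+v/5.4,z)
B=lambda u,v,z:onz(S,240+u/4.2,175+v/4.2,z)
D=lambda u,v,z:onz(C,160+u/3,160+v/3,z)
print('stand side',[x[:2] for x in (A(195,412,.05),A(462,442,.05),B(237,48,.05),B(440,72,.05),B(90,505,.05),B(350,540,.05))])
print('stand scene',[x[:2] for x in (D(364,148,.05),D(452,218,.05),D(665,18,.05),D(760,75,.05))])
print('gate side', A(196,277,.06)[:2],A(515,313,.06)[:2])
print('gate scene', D(257,164,.06)[:2],D(370,263,.06)[:2])
print('post side', B(233,340,.105)[:2],'scene',D(661,30,.105)[:2])
print('board side', B(147,413,.06)[:2],B(302,435,.06)[:2],B(370,187,.06)[:2])
print('board scene', D(488,110,.06)[:2],D(547,152,.06)[:2],D(708,75,.06)[:2])
print('chips side',A(247,455,.059)[:2],A(320,437,.059)[:2],A(370,483,.059)[:2])
print('chips scene',D(465,172,.059)[:2],D(423,163,.059)[:2],D(430,135,.059)[:2])
print('pad side',[A(*p,.003)[:2] for p in((234,109),(457,109),(462,218),(232,219))])
print('scr grip side',[A(*p,.085)[:2] for p in((294,58),(392,58),(343,62))],'blade',[A(*p,.043)[:2] for p in((256,112),(431,115))])
print('scr scene',[D(*p,.085)[:2] for p in((100,293),(150,345),(125,318))])
E
python3 m.py
```

```text
stand side [array([ 0.5762, -0.0323]), array([ 0.4169, -0.0214]), array([ 0.5751, -0.0318]), array([ 0.4194, -0.0197]), array([0.6086, 0.386 ]), array([0.4506, 0.3953])]
stand scene [array([ 0.4302, -0.0251]), array([ 0.5795, -0.0344]), array([0.4611, 0.3904]), array([0.615 , 0.3747])]
gate side [ 0.5906 -0.1471] [ 0.3904 -0.131 ]
gate scene [ 0.391  -0.1285] [ 0.5894 -0.1401]
post side [0.532  0.2959] scene [0.5379 0.297 ]
board side [0.584  0.3224] [0.4862 0.3297] [0.4615 0.1146]
board scene [0.4757 0.1038] [0.5725 0.0967] [0.5866 0.3215]
chips side [0.5397 0.0116] [ 0.4993 -0.0078] [0.4672 0.0281]
chips scene [0.5413 0.0154] [ 0.5014 -0.0053] [0.4685 0.031 ]
pad side [array([ 0.6003, -0.4129]), array([ 0.4398, -0.4286]), array([ 0.4294, -0.2993]), array([ 0.5858, -0.2829])]
scr grip side [array([ 0.5507, -0.3595]), array([ 0.4841, -0.366 ]), array([ 0.517 , -0.3579])] blade [array([ 0.5768, -0.3535]), array([ 0.4558, -0.3616])]
scr scene [array([ 0.4878, -0.3541]), array([ 0.5745, -0.3563]), array([ 0.531 , -0.3546])]
```

```bash
cat >> h.py <<'E'
from scipy.spatial.transform import Rotation as Ro
def go(p,yaw):
    "shift cm / turn units to TCP p with tool y at world angle yaw (deg), pointing down"
    o=get_obs(); R=Ro.from_rotvec(o['eef_rot']); M=R.as_matrix()
    y=np.array([np.cos(np.radians(yaw)),np.sin(np.radians(yaw)),0]); z=np.array([0,0,-1.]); x=np.cross(y,z)
    G=Ro.from_matrix(np.stack([x,y,z],1))
    s=M.T@(np.array(p)-o['eef_pos'])*100; t=np.degrees((R.inv()*G).as_rotvec())/6
    print('shift',s.round(2),'turn',t.round(2),'pos',o['eef_pos'].round(4),'F',o['ft_force'].round(1),'w',round(o['width'],3),'t',round(o['time_s'],2))
E
python3 -c "
from h import *
go([.47,.15,.25],85.5)"
```

```text
shift [-42.15 -26.83  -1.89] turn [-0.01 -0.   -1.52] pos [0.1236 0.51   0.2309] F [-0.1 -0.4 -0.6] w 1.003 t 0.15
```

```bash
python3 -m pendant '[[[-42.1,-26.8,-1.9,0,0,-1.5,0],[-42.1,-26.8,-1.9,0,0,-1.5,0],[-42.1,-26.8,-1.9,0,0,-1.5,0],[-42.1,-26.8,-1.9,0,0,-1.5,0],[-42.1,-26.8,-1.9,0,0,-1.5,0],[-42.1,-26.8,-1.9,0,0,-1.5,0],[-42.1,-26.8,-1.9,0,0,-1.5,0],[-42.1,-26.8,-1.9,0,0,-1.5,0],[-42.1,-26.8,-1.9,0,0,-1.5,0],[-42.1,-26.8,-1.9,0,0,-1.5,0]]]' 40
python3 -c "
from h import *
go([.47,.15,.25],85.5)"
```

```text
time_s: 0.98
eef_pos: [0.4108, 0.2109, 0.2471]
eef_rot: [0.127, 3.139, 0.0]
ft_force: [1.0, 1.6, 0.1]
width: 1.002
shift [-6.4  -5.6  -0.29] turn [ 0.    0.   -0.02] pos [0.4108 0.2109 0.2471] F [1.  1.6 0.1] w 1.002 t 0.98
```

```bash
python3 -m pendant '[[[-8.0,-8.0,-4,0,0,0,0],[-8.0,-8.0,-4,0,0,0,0],[-8.0,-8.0,-4,0,0,0,0],[-8.0,-8.0,-4,0,0,0,0],[-8.0,-8.0,-4,0,0,0,0]]]'
python3 - <<'E'
from h import *
import pickle
r=snap('wrist','w1.png');pickle.dump(r,open('w1.pkl','wb'))
go([.53,-.357,.25],95.5)
E
```

```text
time_s: 1.4
eef_pos: [0.4841, 0.1254, 0.2869]
eef_rot: [-0.131, -3.139, -0.0]
ft_force: [-0.3, 0.6, 0.0]
width: 1.0
shift [ -8.64 -47.79   3.65] turn [ 0.   -0.01 -1.7 ] pos [0.4831 0.1264 0.2866] F [-0.7 -0.1 -0.2] w 0.999 t 1.45
```

View pics/w1.png

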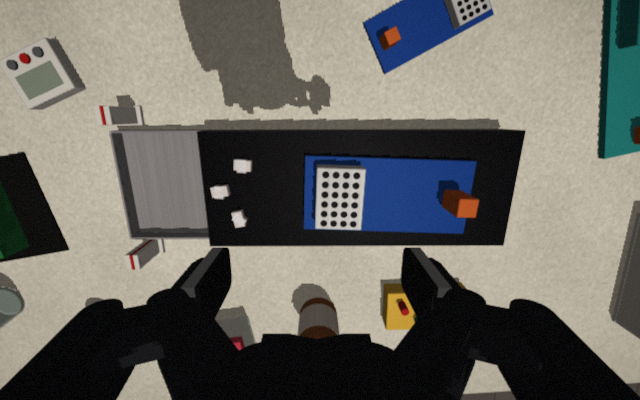

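```bash
python3 - <<'E'
from h import *
a=cv2.imread('pics/w1.png'); b=cv2.resize(a[95:275,85:225],None,fx=4,fy=4,interpolation=cv2.INTER_CUBIC)[:600]
b=cv2.resize(a[95:275,85:225],None,fx=3.3,fy=3.3,interpolation=cv2.INTER_CUBIC);cv2.imwrite('pics/w1c.png',b)
E
```

```text
(no output)
```

View pics/w1c.png

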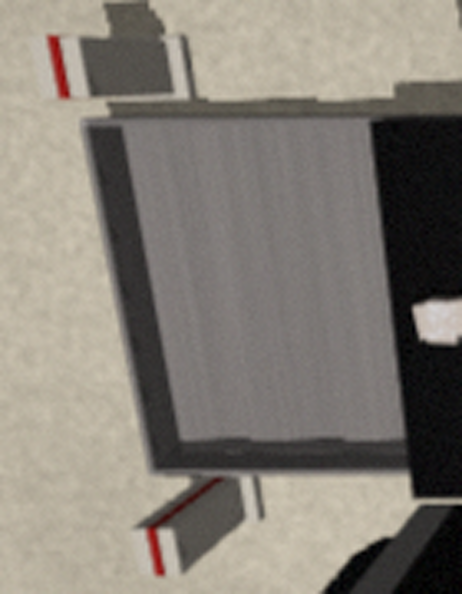

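```bash
python3 - <<'E'
from h import *
import pickle
np.set_printoptions(precision=4,suppress=True)
r=pickle.load(open('w1.pkl','rb')); f=r['frame']; hsv=cv2.cvtColor(f,cv2.COLOR_BGR2HSV)
P=lambda u,v,z:onz(r,u,v,z)[:2]
e1,e2=P(200.5,131,.05),P(211,243.5,.05); k1,k2=P(523,131,.05),P(502,245,.05)
print('edge',e1,e2,'back',k1,k2,np.hypot(*(e1-e2)))
g1,g2=P(102.9,115.3,.06),P(132,262,.06); print('gate',g1,g2,np.hypot(*(g1-g2)),(g1+g2)/2)
m=((hsv[...,0]>100)&(hsv[...,0]<125)&(hsv[...,1]>120)).astype(np.uint8)
n,l,s,c=cv2.connectedComponentsWithStats(m)
for i in range(1,n):
    if s[i,4]>300: print('blue',s[i],c[i])
m2=(l==l[200,420]).astype(np.uint8)
m2=cv2.morphologyEx(m2,cv2.MORPH_CLOSE,np.ones((3,3)))
q=cv2.findContours(m2,0,2)[0]; q=max(q,key=cv2.contourArea); print(cv2.approxPolyDP(q,4,True)[:,0].tolist())
m=((hsv[...,1]<70)&(hsv[...,2]>120)).astype(np.uint8)
n,l,s,c=cv2.connectedComponentsWithStats(m[150:240,202:290])
for i in range(1,n):
    if s[i,4]>50: print('chip',s[i],c[i]+[202,150],P(*(c[i]+[202,150]),.057))
m=((hsv[...,0]<15)&(hsv[...,1]>180)&(hsv[...,2]>150)).astype(np.uint8)
n,l,s,c=cv2.connectedComponentsWithStats(m[185:225,435:485])
for i in range(1,n):
    if s[i,4]>50: print('post bright',s[i],c[i]+[435,185],P(*(c[i]+[435,185]),.105))
E
```

```text
edge [ 0.4196 -0.0157] [ 0.5753 -0.0311] back [0.4541 0.395 ] [0.6125 0.3833] 0.15647270742622174
gate [ 0.391  -0.1274] [ 0.5899 -0.1437] 0.1996131418898288 [ 0.4905 -0.1355]
blue [ 364    0  129   73 4080] [413.2358  29.326 ]
blue [ 303  154  174   81 8715] [399.1014 191.6956]
[[305, 154], [304, 229], [314, 229], [315, 166], [332, 163], [366, 169], [361, 230], [463, 233], [466, 219], [444, 209], [441, 197], [445, 188], [471, 193], [475, 160]]
chip [ 31   9  18  14 213] [241.6009 165.7418] [0.4673 0.0316]
chip [  0  37   5  41 106] [203.1321 211.7925] [ 0.5252 -0.0301]
chip [  8  36  19  13 202] [218.8317 191.7129] [ 0.4992 -0.0039]
chip [ 29  61  15  17 180] [237.9944 219.1778] [0.5397 0.0153]
post bright [ 23  15  20  17 308] [467.3896 207.9578] [0.5322 0.3018]
```

```bash
python3 -m pendant '[[[-9,-45,0,0,0,-1.7,0],[-9,-45,0,0,0,-1.7,0],[-9,-45,0,0,0,-1.7,0],[-9,-45,0,0,0,-1.7,0],[-9,-45,0,0,0,-1.7,0],[-9,-45,0,0,0,-1.7,0],[-9,-45,0,0,0,-1.7,0],[-9,-45,0,0,0,-1.7,0],[-9,-45,0,0,0,-1.7,0],[-9,-45,0,0,0,-1.7,0]]]'
python3 - <<'E'
from h import *
go([.57,-.33,.25],95.5)
E
```

```text
time_s: 2.28
eef_pos: [0.5309, -0.2822, 0.2868]
eef_rot: [0.155, -3.137, -0.001]
ft_force: [1.2, 0.7, 0.2]
width: 1.001
shift [-3.42 -5.14  3.68] turn [ 0.01 -0.    0.03] pos [ 0.5309 -0.2822  0.2868] F [1.2 0.7 0.2] w 1.001 t 2.28
```

```bash
python3 -m pendant '[[[-3,-6,0,0,0,0,0],[-3,-6,0,0,0,0,0],[-3,-6,0,0,0,0,0],[-3,-6,0,0,0,0,0]]]'
python3 - <<'E'
from h import *
import pickle
r=snap('wrist','w2.png');pickle.dump(r,open('w2.pkl','wb'))
E
```

```text
time_s: 2.62
eef_pos: [0.5672, -0.3382, 0.2856]
eef_rot: [0.154, -3.136, -0.002]
ft_force: [-0.5, 0.2, 0.2]
width: 1.001
```

View pics/w2.png

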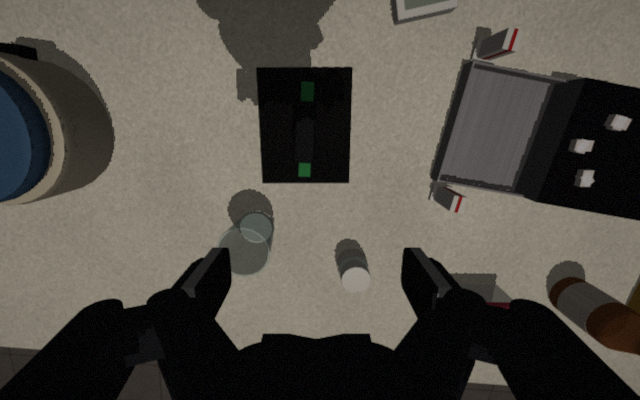

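```bash
python3 - <<'E'
from h import *
import pickle
np.set_printoptions(precision=4,suppress=True)
r=pickle.load(open('w2.pkl','rb')); f=r['frame']; hsv=cv2.cvtColor(f,cv2.COLOR_BGR2HSV)
P=lambda u,v,z:onz(r,u,v,z)[:2]
for p in((258,68),(352,68),(349.5,183),(263,183)): print('pad',P(*p,.003))
b=f.astype(int); m=((b[...,1]-np.maximum(b[...,0],b[...,2])>15)).astype(np.uint8)
n,l,s,c=cv2.connectedComponentsWithStats(m[60:190,255:355]); pts=[]
for i in range(1,n):
    if s[i,4]>20: p=P(*(c[i]+[255,60]),.043); pts.append(p); print('green',s[i],c[i]+[255,60],p)
d=pts[0]-pts[1]; print('mid',(pts[0]+pts[1])/2,'ang',np.degrees(np.arctan2(d[1],d[0])),np.hypot(*d))
print('beaker base',P(256,228,.0),'top',P(245,250,.09),'gate', P(516,40,.06),P(459,203,.06))
w=pickle.load(open('w1.pkl','rb'));Q=lambda u,v,z:onz(w,u,v,z)[:2]
for p in((304.5,154),(304,230),(475,160),(463.5,234.5)): print('board',Q(*p,.06))
go([.524,-.357,.25],95.5)
cv2.imwrite('pics/w2c.png',cv2.resize(cv2.convertScaleAbs(f[60:190,250:360],alpha=2.5),None,fx=4,fy=4,interpolation=cv2.INTER_CUBIC))
E
```

```text
pad [ 0.4419 -0.4273]
pad [ 0.4295 -0.3007]
pad [ 0.5878 -0.2834]
pad [ 0.6004 -0.413 ]
green [ 46  22  13  20 206] [307.1942  90.8981] [ 0.4675 -0.3571]
green [ 43 102  13  15 186] [303.957 169.328] [ 0.5666 -0.3526]
mid [ 0.517  -0.3548] ang -177.39091583832794 0.09918177149245419
beaker base [ 0.6752 -0.4211] top [ 0.6694 -0.4177] gate [ 0.391  -0.1235] [ 0.5885 -0.143 ]
board [0.4587 0.1144]
board [0.5619 0.104 ]
board [0.4845 0.3311]
board [0.5869 0.3223]
shift [ 4.46 -1.54  3.64] turn [ 0.01 -0.01  0.02] pos [ 0.5669 -0.3373  0.2864] F [0.3 0.4 0.6] w 1.001 t 2.67
```

View pics/w2c.png

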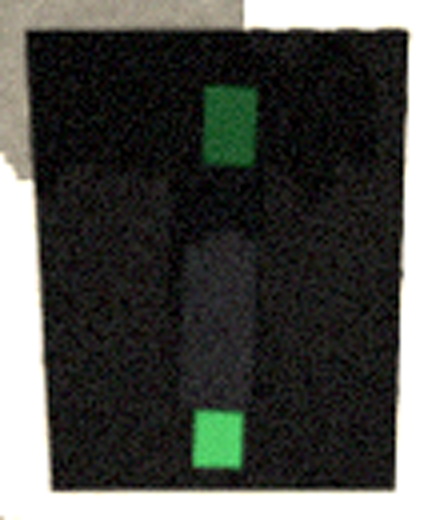

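```bash
python3 - <<'E'
from h import *
import pickle
r=pickle.load(open('w2.pkl','rb'))
for p in ((304.4,177),(307.2,81.7)): print(onz(r,*p,.043)[:2])
go([.517,-.355,.15],93)
E
```

```text
[ 0.57697378 -0.35107121]
[ 0.45682321 -0.35803921]
shift [ 5.13 -1.28 13.64] turn [ 0.01 -0.01  0.44] pos [ 0.5669 -0.3373  0.2864] F [0.3 0.4 0.6] w 1.001 t 2.67
```

```bash
python3 -m pendant '[[[5.1,-1.2,10,0,0,0.4,0],[5.1,-1.2,10,0,0,0.4,0],[5.1,-1.2,10,0,0,0.4,0],[5.1,-1.2,14,0,0,0.4,0],[5.1,-1.2,17,0,0,0.4,0],[5.1,-1.2,20,0,0,0.4,0],[5.1,-1.2,22,0,0,0.4,0],[5.1,-1.2,23.2,0,0,0.4,0],[5.1,-1.2,23.2,0,0,0.4,0]]]' 60
python3 - <<'E'
from h import *
go([.517,-.3546,.054],93.3)
snap('wrist','w3.png');r=snap('side');cv2.imwrite('pics/s3.png',cv2.resize(r['frame'][90:190,260:400],None,fx=5,fy=5))
E
```

```text
time_s: 3.42
eef_pos: [0.5159, -0.3527, 0.0532]
eef_rot: [0.09, -3.138, -0.004]
ft_force: [-0.3, -0.4, 0.0]
width: 1.001
shift [-0.1  -0.2  -0.08] turn [ 0.03 -0.02 -0.  ] pos [ 0.5159 -0.3527  0.0532] F [-0.3 -0.4  0. ] w 1.001 t 3.42
```

View pics/w3.png

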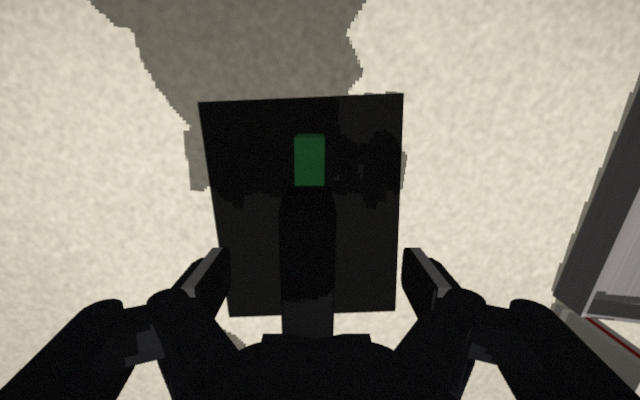

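View pics/s3.png

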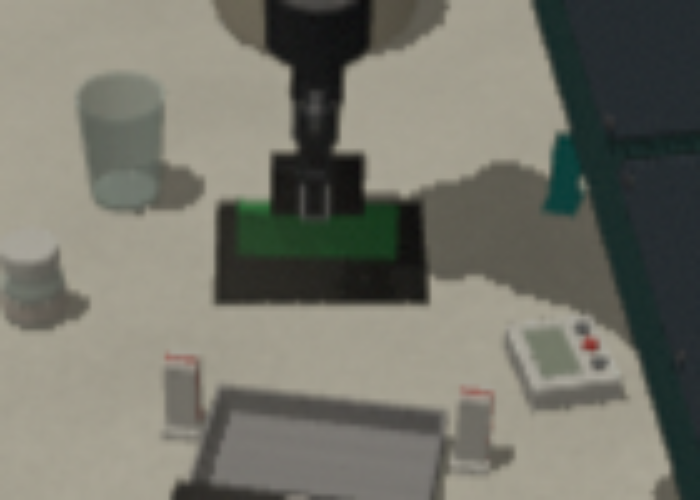

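The fingers straddle the black grip: it is at (308,250) in the wrist view, midway between the pads. Closing now.

```bash
python3 -m pendant '[[[-0.1,-0.2,0,0,0,0,0],[-0.1,-0.2,0,0,0,0,255],[-0.1,-0.2,0,0,0,0,255],[-0.1,-0.2,0,0,0,0,255],[-0.1,-0.2,0,0,0,0,255],[-0.1,-0.2,0,0,0,0,255],[-0.1,-0.2,0,0,0,0,255],[-0.1,-0.2,0,0,0,0,255],[-0.1,-0.2,0,0,0,0,255],[-0.1,-0.2,0,0,0,0,255]]]' 60
python3 - <<'E'
from h import *
go([.517,-.3546,.20],93.3)
E
```

```text
time_s: 4.35
eef_pos: [0.5183, -0.3577, 0.0552]
eef_rot: [-0.087, 3.14, -0.0]
ft_force: [-1.4, 0.9, 6.0]
width: 0.27
shift [  0.11   0.31 -14.48] turn [-0.    0.   -0.02] pos [ 0.5183 -0.3577  0.0552] F [-1.4  0.9  6. ] w 0.27 t 4.35
```

```bash
python3 -m pendant '[[[0,0,-2,0,0,0,255],[0,0,-5,0,0,0,255],[0,0,-9,0,0,0,255],[0,0,-12,0,0,0,255],[0,0,-14,0,0,0,255],[0,0,-14,0,0,0,255]]]'
python3 - <<'E'
from h import *
go([.506,.067,.19],85.2)
snap('wrist','w4.png')
E
```

```text
time_s: 4.85
eef_pos: [0.5194, -0.3586, 0.1992]
eef_rot: [-0.087, 3.136, -0.006]
ft_force: [-0.3, -0.7, -0.7]
width: 0.267
shift [-1.02 42.57  0.75] turn [-0.04  0.04  1.33] pos [ 0.5194 -0.3586  0.1992] F [-0.3 -0.7 -0.7] w 0.267 t 4.85
```

View pics/w4.png

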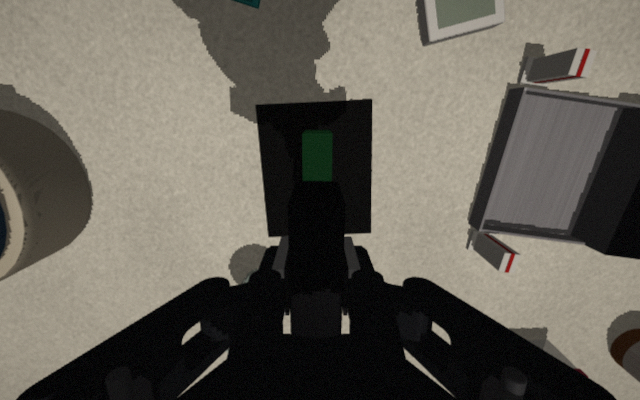

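```bash
python3 -m pendant '[[[-0.5,4,0,0,0,0.4,255],[-1,8,0,0,0,0.8,255],[-1,12,0,0,0,1.3,255],[-1,16,0,0,0,1.3,255],[-1,20,0,0,0,1.3,255],[-1,24,0,0,0,1.3,255],[-1,28,0,0,0,1.3,255],[-1,32,0,0,0,1.3,255],[-1,36,0,0,0,1.3,255],[-1,39.5,0,0,0,1.3,255]]]'
python3 - <<'E'
from h import *
go([.506,.067,.19],85.2)
E
```

```text
time_s: 5.73
eef_pos: [0.505, 0.0396, 0.1935]
eef_rot: [-0.126, -3.137, -0.0]
ft_force: [0.5, 0.7, -1.3]
width: 0.273
shift [0.12 2.74 0.35] turn [ 0.   -0.02  0.03] pos [0.505  0.0396 0.1935] F [ 0.5  0.7 -1.3] w 0.273 t 5.73
```

```bash
python3 -m pendant '[[[0.1,1,1,0,0,0,255],[0.1,2,2.5,0,0,0,255],[0.1,2.5,4,0,0,0,255],[0.1,2.7,5.5,0,0,0,255],[0.1,2.7,6.5,0,0,0,255],[0.1,2.7,6.5,0,0,0,255],[0.1,2.7,6.5,0,0,0,255]]]'
python3 - <<'E'
from h import *
go([.506,.067,.104],85.2)
import pickle
r=snap('wrist','w5.png');s=snap('side');cv2.imwrite('pics/s5.png',cv2.resize(s['frame'][150:270,240:400],None,fx=5,fy=5))
pickle.dump((r,s),open('5.pkl','wb'))
E
```

```text
time_s: 6.32
eef_pos: [0.5066, 0.0644, 0.1289]
eef_rot: [-0.127, -3.137, 0.0]
ft_force: [-0.1, 0.9, -2.4]
width: 0.275
shift [0.08 0.26 2.49] turn [-0.   -0.02  0.03] pos [0.5066 0.0644 0.1289] F [-0.1  0.9 -2.4] w 0.275 t 6.32
```

View pics/w5.png

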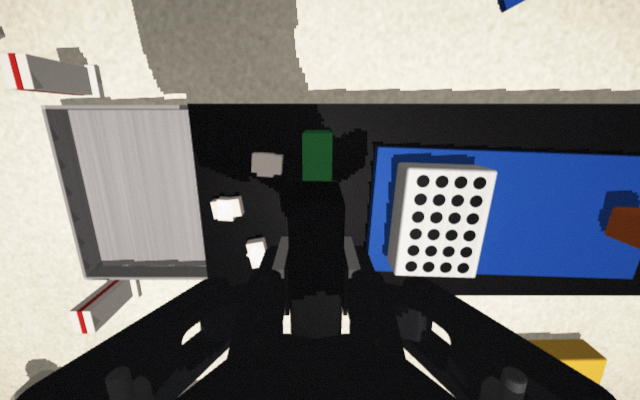

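View pics/s5.png

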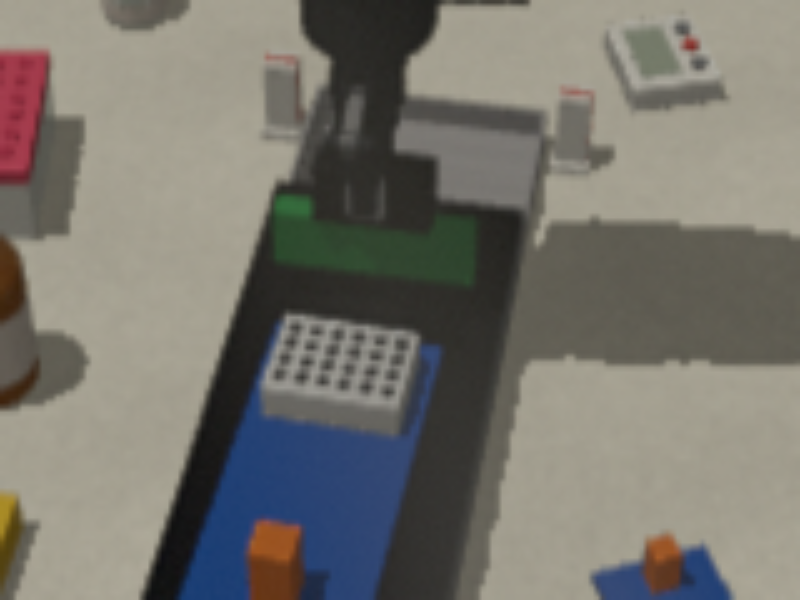

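```bash
python3 -m pendant '[[[0,0.2,1,0,0,0,255],[0,0.2,1.8,0,0,0,255],[0,0.2,2.3,0,0,0,255],[0,0.2,2.4,0,0,0,255],[0,0.2,2.4,0,0,0,255]]]'
python3 - <<'E'
from h import *
go([.506,.067,.104],85.2)
E
```

```text
time_s: 6.83
eef_pos: [0.5075, 0.0662, 0.1058]
eef_rot: [-0.127, -3.139, 0.0]
ft_force: [-0.5, 0.8, -1.4]
width: 0.273
shift [0.16 0.06 0.18] turn [-0.   -0.    0.03] pos [0.5075 0.0662 0.1058] F [-0.5  0.8 -1.4] w 0.273 t 6.83
```

```bash
python3 -m pendant '[[[0.1,0,0.15,0,0,0,255],[0.1,0,0.15,0,0,0,255],[0.1,-0.5,0.15,0,0,0,255],[0.1,-1.1,0.15,0,0,0,255],[0.1,-1.7,0.15,0,0,0,255],[0.1,-2.3,0.15,0,0,0,255],[0.1,-2.9,0.15,0,0,0,255],[0.1,-3.5,0.15,0,0,0,255],[0.1,-4.1,0.15,0,0,0,255],[0.1,-4.7,0.15,0,0,0,255]]]'
python3 - <<'E'
from h import *
go([.4975,-.037,.104],85.2)
s=snap('side');cv2.imwrite('pics/s6.png',cv2.resize(s['frame'][150:250,260:380],None,fx=5,fy=5))
snap('wrist','w6.png')
E
```

```text
time_s: 7.67
eef_pos: [0.5029, 0.0189, 0.1045]
eef_rot: [0.127, 3.139, 0.0]
ft_force: [0.0, 0.5, -2.3]
width: 0.275
shift [ 0.08 -5.61  0.05] turn [0.   0.   0.03] pos [0.5029 0.0189 0.1045] F [ 0.   0.5 -2.3] w 0.275 t 7.67
```

View pics/w6.png

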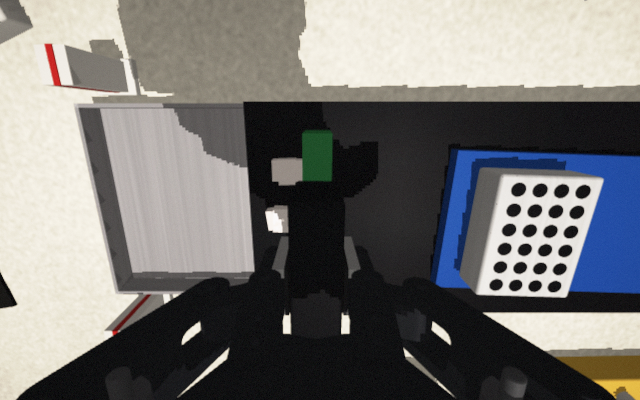

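View pics/s6.png

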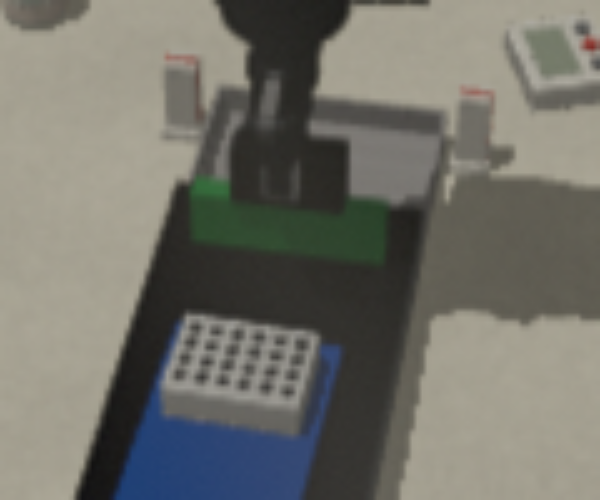

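```bash
python3 -m pendant '[[[0.1,-0.6,0,0,0,0,255],[0.1,-1.2,0,0,0,0,255],[0.1,-1.8,0,0,0,0,255],[0.1,-2.4,0,0,0,0,255],[0.1,-3.0,0,0,0,0,255],[0.1,-3.6,0,0,0,0,255],[0.1,-4.2,0,0,0,0,255],[0.1,-4.8,0,0,0,0,255],[0.1,-5.4,0,0,0,0,255],[0.1,-6.0,0,0,0,0,255]]]'
python3 - <<'E'
from h import *
go([.4975,-.037,.104],85.2)
snap('wrist','w7.png')
E
```

```text
time_s: 8.6
eef_pos: [0.497, -0.0408, 0.1045]
eef_rot: [0.127, 3.139, -0.0]
ft_force: [-0.5, 0.6, -1.5]
width: 0.273
shift [-0.02  0.38  0.05] turn [-0.    0.    0.03] pos [ 0.497  -0.0408  0.1045] F [-0.5  0.6 -1.5] w 0.273 t 8.6
```

View pics/w7.png

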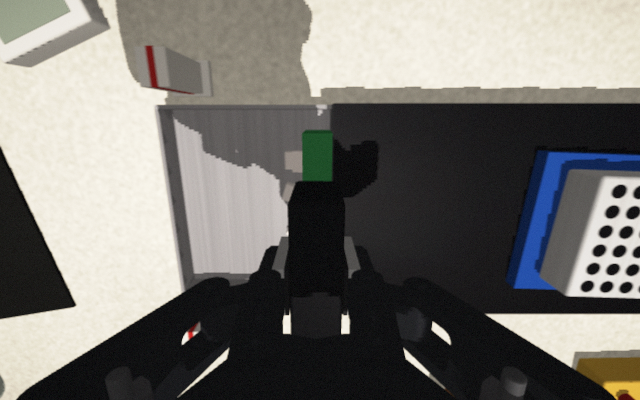

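```bash
python3 -m pendant '[[[0,-0.5,0,0,0,0,255],[0,-0.8,0,0,0,0,255],[0,-0.8,-1.5,0,0,0,255],[0,-0.8,-4,0,0,0,255],[0,-0.8,-7,0,0,0,255],[0,-2,-9,0,0,0,255],[0,-6,-9.5,0,0,0,255],[0,-10,-9.5,0,0,0,255],[0,-14,-9.5,0,0,0,255],[0,-16,-9.5,0,0,0,255]]]'
python3 - <<'E'
from h import *
go([.518,-.358,.20],93.3)
snap('wrist','w8.png')
s=snap('side');cv2.imwrite('pics/s8.png',cv2.resize(s['frame'][140:240,260:380],None,fx=5,fy=5))
s=snap('scene');cv2.imwrite('pics/c8.png',cv2.resize(s['frame'][180:270,220:340],None,fx=5,fy=5))
E
```

```text
time_s: 9.48
eef_pos: [0.4838, -0.2033, 0.1996]
eef_rot: [0.129, 3.139, -0.002]
ft_force: [0.3, -0.1, -1.6]
width: 0.272
shift [ -4.68 -15.14  -0.02] turn [-0.01  0.   -1.33] pos [ 0.4838 -0.2033  0.1996] F [ 0.3 -0.1 -1.6] w 0.272 t 9.48
```

View pics/w8.png

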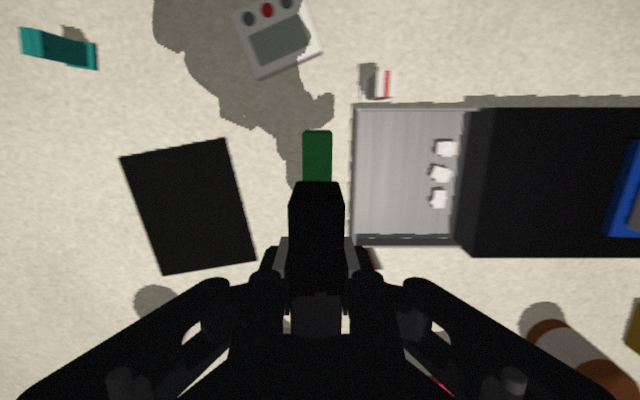

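View pics/c8.png

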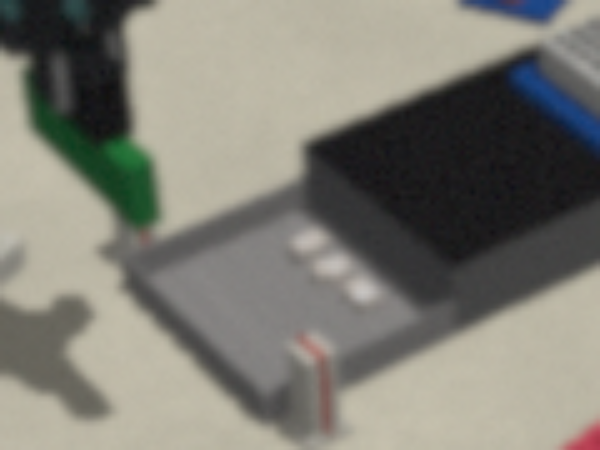

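View pics/s8.png

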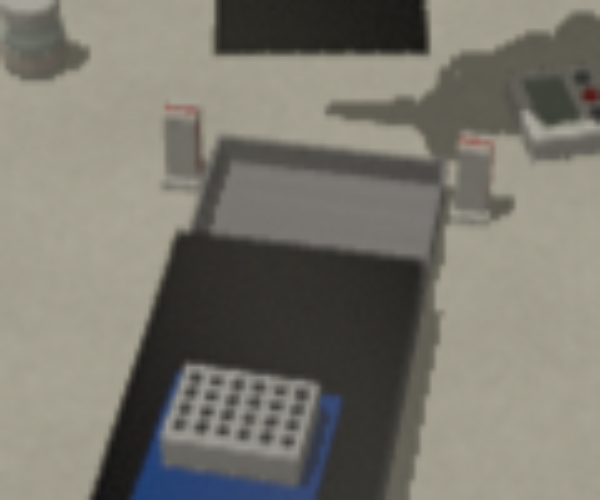

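All three chips are lying in the trough (wrist view, around (440,150–200)) and the top of the stand is clear. Next the scraper goes back to its pad.

```bash
python3 -m pendant '[[[-1.5,-3.5,0,0,0,-0.4,255],[-3,-7,0,0,0,-0.8,255],[-4,-11,0,0,0,-1.3,255],[-4.7,-14,0,0,0,-1.3,255],[-4.7,-15,3,0,0,-1.3,255],[-4.7,-15,6,0,0,-1.3,255],[-4.7,-15,9,0,0,-1.3,255],[-4.7,-15,11.5,0,0,-1.3,255],[-4.7,-15,12.5,0,0,-1.3,255],[-4.7,-15,12.5,0,0,-1.3,255]]]'
python3 - <<'E'
from h import *
go([.518,-.357,.0555],93.3)
E
```

```text
time_s: 10.47
eef_pos: [0.5183, -0.3512, 0.0726]
eef_rot: [0.089, -3.138, -0.004]
ft_force: [0.0, 0.2, -1.9]
width: 0.27
shift [ 0.06 -0.59  1.71] turn [ 0.03 -0.03 -0.01] pos [ 0.5183 -0.3512  0.0726] F [ 0.   0.2 -1.9] w 0.27 t 10.47
```

```bash
python3 -m pendant '[[[0,-0.5,0.5,0,0,0,255],[0,-0.5,1.0,0,0,0,255],[0,-0.5,1.4,0,0,0,255],[0,-0.5,1.6,0,0,0,255],[0,-0.5,1.6,0,0,0,255],[0,-0.5,1.6,0,0,0,255]]]'
python3 - <<'E'
from h import *
go([.518,-.357,.0555],93.3)
snap('wrist','w9.png')
s=snap('side');cv2.imwrite('pics/s9.png',cv2.resize(s['frame'][80:180,260:380],None,fx=5,fy=5))
E
```

```text
time_s: 10.97
eef_pos: [0.5193, -0.358, 0.0588]
eef_rot: [-0.087, 3.14, -0.0]
ft_force: [0.8, 0.1, -1.4]
width: 0.266
shift [0.12 0.1  0.33] turn [-0.    0.   -0.02] pos [ 0.5193 -0.358   0.0588] F [ 0.8  0.1 -1.4] w 0.266 t 10.97
```

View pics/w9.png

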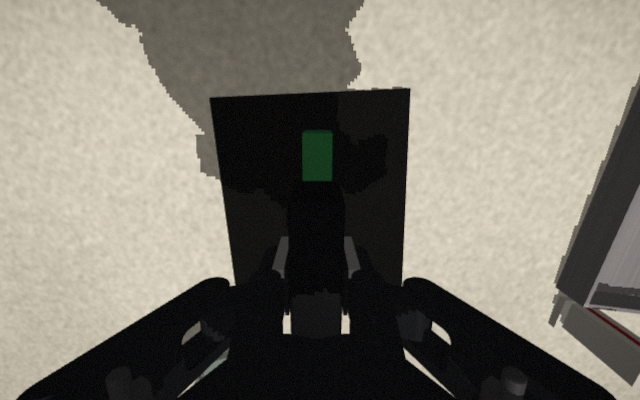

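View pics/s9.png

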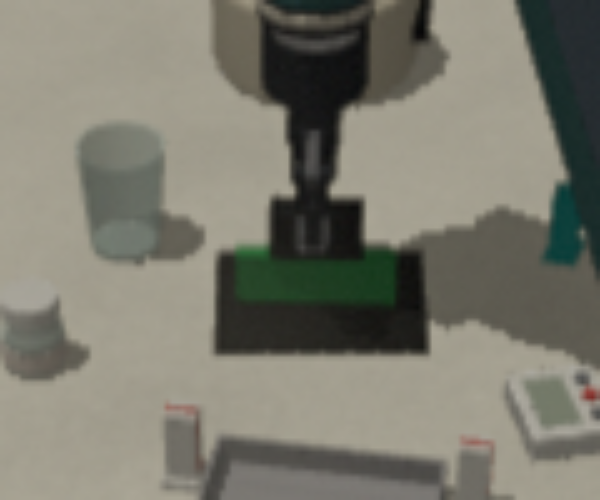

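Still about 3 mm above the pad; I lower it in small steps until it makes contact.

```bash
python3 -m pendant '[[[0,0,0.15,0,0,0,255],[0,0,0.3,0,0,0,255],[0,0,0.3,0,0,0,255],[0,0,0.3,0,0,0,255]]]'; python3 -m pendant '[[[0,0,0.05,0,0,0,255],[0,0,0.05,0,0,0,255],[0,0,0.05,0,0,0,255]]]'
```

```text
time_s: 11.4
eef_pos: [0.5191, -0.3579, 0.0554]
eef_rot: [0.087, -3.14, -0.0]
ft_force: [-0.1, -0.7, -1.3]
width: 0.27
time_s: 11.65
eef_pos: [0.5192, -0.3579, 0.0553]
eef_rot: [-0.087, 3.14, -0.0]
ft_force: [-1.1, 0.8, 4.1]
width: 0.272
```

Contact: the force went to +4 N. Releasing and lifting.

```bash
python3 -m pendant '[[[0,0,0,0,0,0,128],[0,0,0,0,0,0,64],[0,0,0,0,0,0,0],[0,0,0,0,0,0,0],[0,0,0,0,0,0,0],[0,0,0,0,0,0,0],[0,0,0,0,0,0,0],[0,0,-1,0,0,0,0],[0,0,-2.5,0,0,0,0]]]'
python3 -m pendant '[[[0,0,-4,0,0,0,0],[0,0,-8,0,0,0,0],[0,0,-12,0,0,0,0],[0,0,-16,0,0,0,0],[0,0,-18,0,0,0,0]]]'
python3 - <<'E'
from h import *
go([.47,.05,.24],85.2)
snap('wrist','w10.png')
s=snap('side');cv2.imwrite('pics/s10.png',cv2.resize(s['frame'][80:180,260:380],None,fx=5,fy=5))
E
```

```text
time_s: 12.4
eef_pos: [0.5186, -0.3574, 0.0797]
eef_rot: [0.087, -3.139, -0.002]
ft_force: [0.2, -0.7, -0.2]
width: 0.999
time_s: 12.82
eef_pos: [0.5195, -0.3582, 0.2659]
eef_rot: [-0.087, 3.136, -0.006]
ft_force: [0.5, -0.1, 0.5]
width: 0.999
shift [ 2.69 41.04  2.41] turn [-0.04  0.04  1.33] pos [ 0.5195 -0.3582  0.2659] F [ 0.5 -0.1  0.5] w 0.999 t 12.82
```

View pics/s10.png

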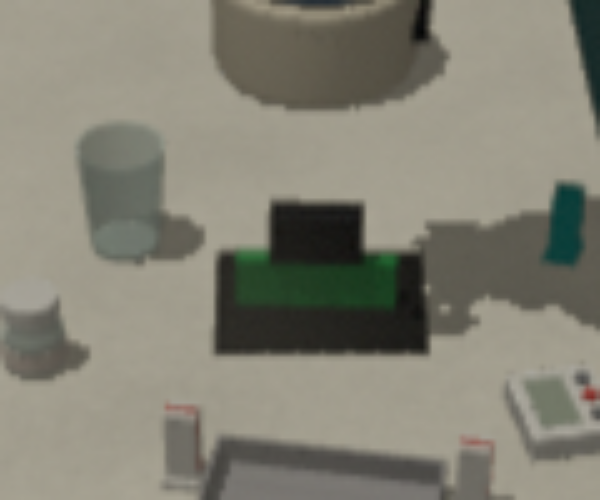

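View pics/w10.png

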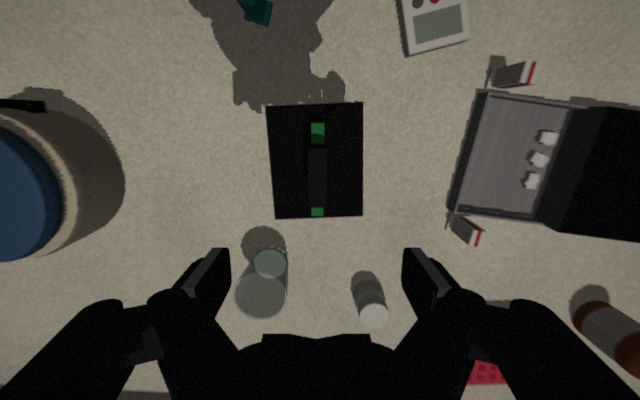

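The scraper stands on its pad again. Now the board: first a measuring view from above.

```bash
python3 -m pendant '[[[-1,4,0,0,0,0.5,0],[-2,8,0,0,0,1,0],[-3,12,0,0,0,1.3,0],[-4,16,0,0,0,1.3,0],[-5,20,0,0,0,1.3,0],[-6,24,0,0,0,1.3,0],[-6.5,28,0,0,0,1.3,0],[-7,32,0,0,0,1.3,0],[-7.5,36,0,0,0,1.3,0],[-8,40,0,0,0,1.3,0]]]'
python3 -m pendant '[[[0,4,-4,0,0,0,0],[0,8,-4,0,0,0,0],[0,12,-4,0,0,0,0],[0,14,-4,0,0,0,0],[0,14,-4,0,0,0,0],[0,14,-4,0,0,0,0]]]'
python3 - <<'E'
from h import *
import pickle
r=snap('wrist','w11.png');pickle.dump(r,open('w11.pkl','wb'))
go([.5335,.302,.2],83.7)
E
```

```text
time_s: 13.75
eef_pos: [0.5763, 0.0479, 0.26]
eef_rot: [-0.127, -3.139, 0.0]
ft_force: [-0.1, -0.1, -0.0]
width: 1.001
time_s: 14.25
eef_pos: [0.5878, 0.1867, 0.2995]
eef_rot: [-0.123, -3.138, 0.0]
ft_force: [0.0, 0.2, -0.0]
width: 0.998
shift [ 6.34 11.18  9.97] turn [-0.   -0.01  0.29] pos [0.5879 0.1855 0.2997] F [-1.3  0.3  0.6] w 0.997 t 14.3
```

View pics/w11.png

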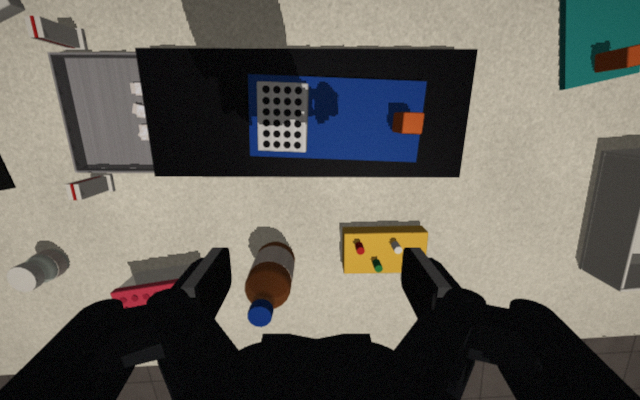

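```bash
cat > b.py <<'E'
from h import *
def lines(m,P):
    q=max(cv2.findContours(m,0,1)[0],key=cv2.contourArea); h=cv2.convexHull(q)
    a=cv2.approxPolyDP(h,4,True)[:,0].astype(float); n=len(a); pts=q[:,0].astype(float); L=[]
    for i in range(n):
        p,e=a[i],a[(i+1)%n]; l=np.hypot(*(e-p))
        if l<25: continue
        t=(pts-p)@(e-p)/l; d=abs(np.cross((e-p)/l,pts-p))
        s=pts[(t>3)&(t<l-3)&(d<2.5)]
        W=np.array([P(*x) for x in s]); v=cv2.fitLine(W.astype(np.float32),cv2.DIST_HUBER,0,1e-4,1e-4).ravel()
        L.append((len(s),v))
    C=[]
    for i in range(len(L)):
        v,w=L[i][1],L[(i+1)%len(L)][1]
        k=np.linalg.solve(np.array([[v[0],-w[0]],[v[1],-w[1]]]),w[2:]-v[2:]); C.append(v[2:]+k[0]*v[:2])
    for n_,v in L: print(n_,'ang',np.degrees(np.arctan2(v[1],v[0])).round(2)%180)
    print(np.round(C,4).tolist(),'centre',np.mean(C,0).round(4)); return C
def measure(r,reg=None):
    f=r['frame'];hsv=cv2.cvtColor(f,cv2.COLOR_BGR2HSV)
    m=((hsv[...,0]>100)&(hsv[...,0]<125)&(hsv[...,1]>120)&(hsv[...,2]>35)).astype(np.uint8)
    n,l,s,c=cv2.connectedComponentsWithStats(m); i=1+np.argmax(s[1:,4]); print('board',s[i])
    lines((l==i).astype(np.uint8),lambda u,v:onz(r,u,v,.06)[:2])
E
python3 - <<'E'
from b import *
import pickle
for k in('w1','w11'):
    r=pickle.load(open(k+'.pkl','rb')); measure(r)
r=pickle.load(open('w11.pkl','rb'))
P=lambda u,v,z:onz(r,u,v,z)[:2].round(4)
print('stand',P(137.5,48.5,.05),P(155,176.5,.05),P(476,50,.05),P(461,177,.05))
print('post top',P(413.5,123,.105),'gate',P(34.5,29,.06),P(72.5,191,.06))
E
```

```text
board [ 303  155  174   79 8573]
162 ang 83.34
43 ang 173.45
110 ang 83.43
67 ang 174.56
[[0.4853000044822693, 0.33309999108314514], [0.5852000117301941, 0.3215999901294708], [0.5601999759674072, 0.10409999638795853], [0.45969998836517334, 0.1137000024318695]] centre [0.5226 0.2181]
board [  248    74   180    89 10081]
171 ang 83.49
55 ang 173.23
159 ang 83.35
76 ang 172.93
[[0.4860999882221222, 0.3328000009059906], [0.5856999754905701, 0.32100000977516174], [0.5601999759674072, 0.10239999741315842], [0.46129998564720154, 0.11460000276565552]] centre [0.5233 0.2177]
stand [ 0.4207 -0.0183] [ 0.5796 -0.0339] [0.4549 0.3957] [0.6133 0.3869]
post top [0.5334 0.3027] gate [ 0.3933 -0.1285] [ 0.5891 -0.145 ]
```

```bash
python3 -m pendant '[[[2,4,2,0,0,0.3,0],[4,8,4,0,0,0.3,0],[6.3,11.2,7,0,0,0.3,0],[6.3,11.2,10,0,0,0.3,0],[6.3,11.2,13,0,0,0.3,0],[6.3,11.2,15,0,0,0.3,0],[6.3,11.2,16,0,0,0.3,0],[6.3,11.2,16,0,0,0.3,0],[6.3,11.2,16,0,0,0.3,0]]]'
python3 - <<'E'
from h import *
go([.5333,.3022,.068],83.4)
snap('wrist','w12.png')
s=snap('side');cv2.imwrite('pics/s12.png',cv2.resize(s['frame'][200:300,250:370],None,fx=5,fy=5))
E
```

```text
time_s: 15.05
eef_pos: [0.535, 0.3013, 0.1409]
eef_rot: [0.178, 3.136, 0.0]
ft_force: [0.3, 0.2, 0.1]
width: 0.997
shift [0.19 0.07 7.29] turn [0.   0.   0.02] pos [0.535  0.3013 0.1409] F [0.3 0.2 0.1] w 0.997 t 15.05
```

View pics/w12.png

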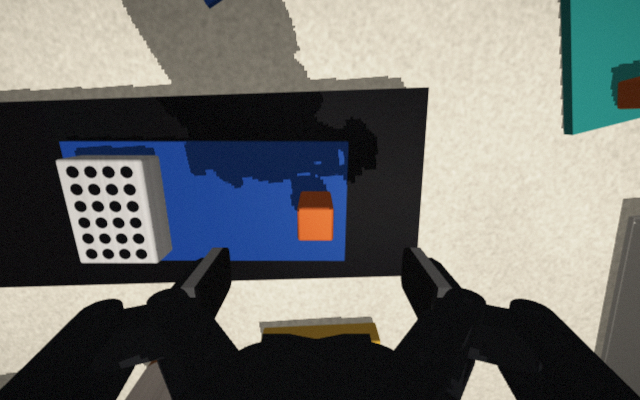

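View pics/s12.png

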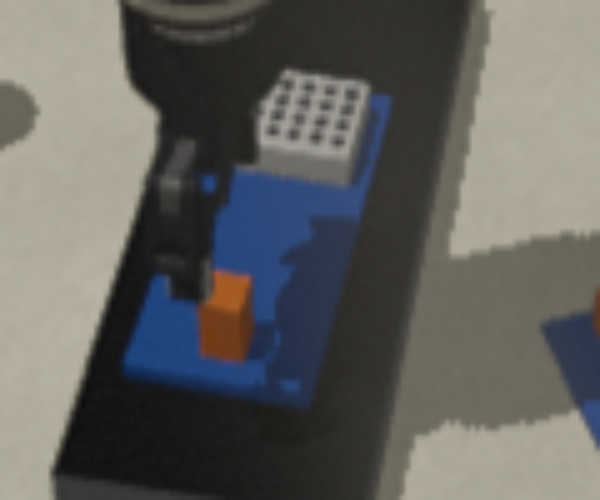

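```bash
python3 - <<'E'
from h import *
r=snap('wrist'); print(onz(r,315.5,224,.105))
E
python3 -m pendant '[[[0.2,0.1,2,0,0,0,0],[0.2,0.1,4,0,0,0,0],[0.2,0.1,6,0,0,0,0],[0.2,0.1,7,0,0,0,0],[0.2,0.1,7.2,0,0,0,0],[0.2,0.1,7.2,0,0,0,0]]]'
```

```text
[0.5337466  0.30316213 0.105     ]
time_s: 15.7
eef_pos: [0.5328, 0.3034, 0.0685]
eef_rot: [0.176, 3.136, 0.0]
ft_force: [0.5, -0.2, 0.0]
width: 1.001
```

```bash
python3 -m pendant '[[[0,0,0,0,0,0,255],[0,0,0,0,0,0,255],[0,0,0,0,0,0,255],[0,0,0,0,0,0,255],[0,0,0,0,0,0,255],[0,0,0,0,0,0,255],[0,0,0,0,0,0,255],[0,0,0,0,0,0,255],[0,0,0,0,0,0,255],[0,0,0,0,0,0,255]]]' 80
python3 - <<'E'
from b import *
o=get_obs();print(o['torque'])
go([.5333,.3022,.068],83.4)
r=snap('wrist','w13.png'); measure(r)
s=snap('side');cv2.imwrite('pics/s13.png',cv2.resize(s['frame'][200:300,250:370],None,fx=5,fy=5))
E
```

```text
time_s: 16.53
eef_pos: [0.5328, 0.3033, 0.0686]
eef_rot: [0.176, 3.136, -0.0]
ft_force: [-1.1, -1.3, 6.0]
width: 0.267
[-0.44100844  0.29085348 -0.07519837]
shift [-0.06 -0.1   0.06] turn [-0.    0.01  0.03] pos [0.5328 0.3033 0.0686] F [-1.1 -1.3  6. ] w 0.267 t 16.53
board [    0   155   365   166 32888]Traceback (most recent call last):
  File "<stdin>", line 4, in <module>
  File "b.py", line 22, in measure
    lines((l==i).astype(np.uint8),lambda u,v:onz(r,u,v,.06)[:2])
    ~~~~~^^^^^^^^^^^^^^^^^^^^^^^^^^^^^^^^^^^^^^^^^^^^^^^^^^^^^^^
  File "b.py", line 10, in lines
    W=np.array([P(*x) for x in s]); v=cv2.fitLine(W.astype(np.float32),cv2.DIST_HUBER,0,1e-4,1e-4).ravel()
                                      ~~~~~~~~~~~^^^^^^^^^^^^^^^^^^^^^^^^^^^^^^^^^^^^^^^^^^^^^^^^^
cv2.error: OpenCV(4.12.0) /io/opencv/modules/imgproc/src/linefit.cpp:618: error: (-215:Assertion failed) npoints2 >= 0 || npoints3 >= 0 in function 'fitLine'
```

View pics/w13.png

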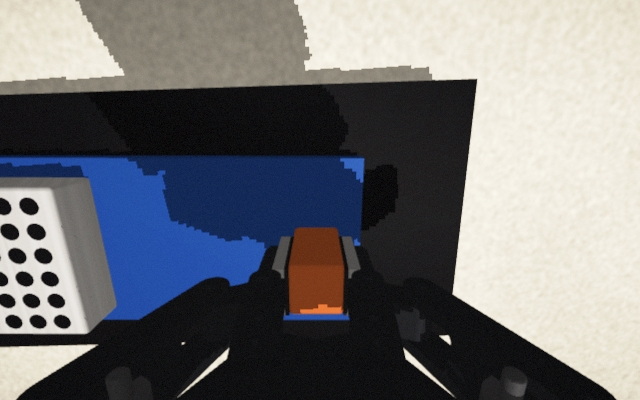

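```bash
python3 - <<'E'
from h import *
go([.5107,.0583,.0686],85.2)
E
```

```text
shift [ -0.55 -24.59  -0.  ] turn [-0.    0.01 -0.27] pos [0.5327 0.3033 0.0686] F [-1.2 -1.5  5.5] w 0.267 t 16.58
```

```bash
python3 -m pendant '[[[0,-0.5,0,0,0,-0.02,255],[0,-1.2,0,0,0,-0.04,255],[-0.1,-2.2,0,0,0,-0.07,255],[-0.1,-3.2,0,0,0,-0.1,255],[-0.1,-4.2,0,0,0,-0.13,255],[-0.1,-5.2,0,0,0,-0.16,255],[-0.2,-6.2,0,0,0,-0.19,255],[-0.2,-7.2,0,0,0,-0.22,255],[-0.2,-8.2,0,0,0,-0.25,255],[-0.2,-9.2,0,0,0,-0.28,255]]]'
python3 - <<'E'
from h import *
go([.5107,.0583,.0686],85.2)
E
```

```text
time_s: 17.42
eef_pos: [0.5247, 0.2119, 0.0686]
eef_rot: [0.129, 3.138, 0.003]
ft_force: [0.8, 6.6, 4.8]
width: 0.273
shift [  0.14 -15.42  -0.03] turn [0.02 0.01 0.02] pos [0.5247 0.2119 0.0686] F [0.8 6.6 4.8] w 0.273 t 17.42
```

```bash
python3 -m pendant '[[[0,-1,0,0,0,0,255],[0,-2,0,0,0,0,255],[0,-3,0,0,0,0,255],[0,-4,0,0,0,0,255],[0,-5,0,0,0,0,255],[0,-6,0,0,0,0,255],[0.1,-7,0,0,0,0,255],[0.1,-8,0,0,0,0,255],[0.1,-9,0,0,0,0,255],[0.1,-10,0,0,0,0,255]]]'
python3 -m pendant '[[[0,-0.7,0,0,0,0,255],[0,-1.4,0,0,0,0,255],[0,-2,0,0,0,0,255],[0,-2.4,0,0,0,0,255],[0,-2.4,0,0,0,0,255]]]'
python3 - <<'E'
from h import *
import pickle
print(get_obs()['torque'])
go([.5107,.0583,.0686],85.2)
s=snap('side');r=snap('wrist','w14.png');c=snap('scene');pickle.dump((s,r,c),open('14.pkl','wb'))
cv2.imwrite('pics/s14.png',cv2.resize(s['frame'][140:260,250:380],None,fx=5,fy=5))
cv2.imwrite('pics/c14.png',cv2.resize(c['frame'][150:270,230:390],None,fx=5,fy=5))
E
```

```text
time_s: 18.25
eef_pos: [0.5154, 0.1123, 0.0686]
eef_rot: [0.129, 3.138, 0.002]
ft_force: [0.8, 6.5, 5.1]
width: 0.272
time_s: 18.67
eef_pos: [0.5135, 0.0878, 0.0686]
eef_rot: [0.13, 3.138, 0.001]
ft_force: [-1.2, -0.4, 5.8]
width: 0.27
[-0.28511084  0.08868323  0.01956789]
shift [ 0.03 -2.96 -0.  ] turn [0.   0.01 0.01] pos [0.5135 0.0878 0.0686] F [-1.2 -0.4  5.8] w 0.27 t 18.67
```

View pics/s14.png

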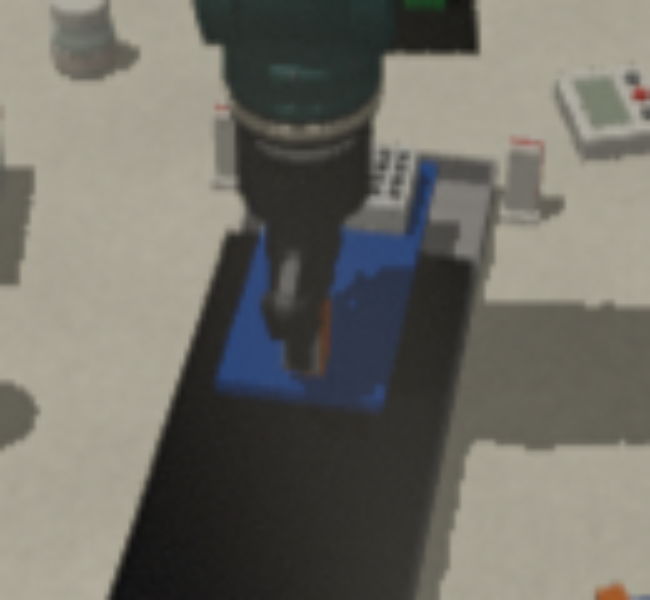

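View pics/c14.png

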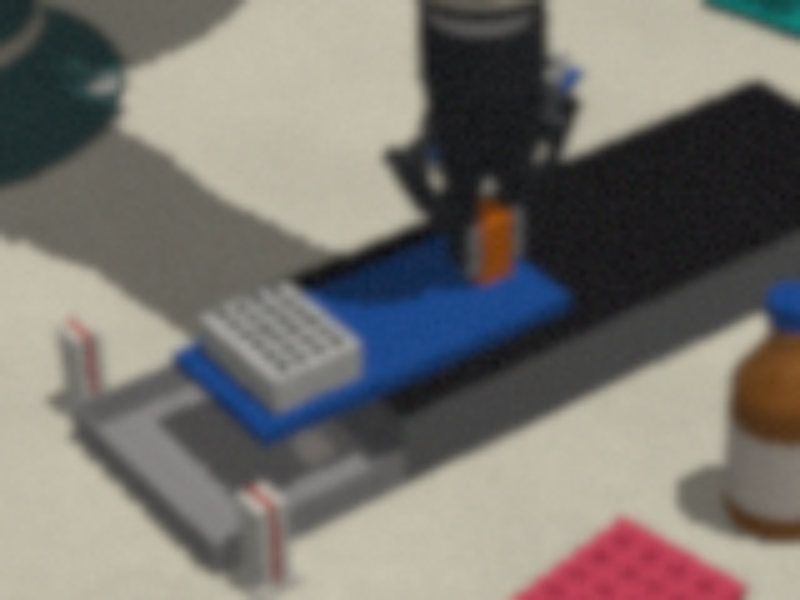

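View pics/w14.png

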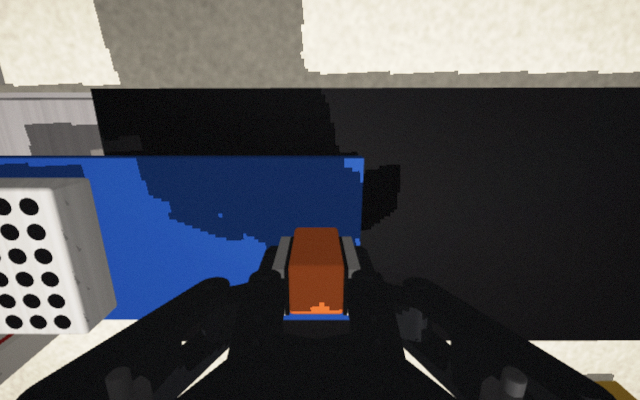

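```bash
python3 -m pendant '[[[0,-0.5,0,0,0,0,255],[0,-1.0,0,0,0,0,255],[0,-1.5,0,0,0,0,255],[0,-2.0,0,0,0,0,255],[0,-2.4,0,0,0,0,255],[0,-2.4,0,0,0,0,255],[0,-2.4,0,0,0,0,255]]]'
python3 - <<'E'
from h import *
import pickle
print(get_obs()['torque'])
go([.5107,.0583,.0686],85.2)
s=snap('side');r=snap('wrist','w15.png');c=snap('scene');pickle.dump((s,r,c),open('15.pkl','wb'))
cv2.imwrite('pics/s15.png',cv2.resize(s['frame'][155:205,280:370],None,fx=8,fy=8,interpolation=cv2.INTER_CUBIC))
cv2.imwrite('pics/c15.png',cv2.resize(c['frame'][200:265,235:320],None,fx=9,fy=9,interpolation=cv2.INTER_CUBIC))
E
```

```text
time_s: 19.4
eef_pos: [0.5115, 0.0642, 0.0686]
eef_rot: [0.13, 3.138, 0.0]
ft_force: [0.8, 0.8, 6.2]
width: 0.268
[-0.02579597  0.0107654   0.01076011]
shift [ 0.03 -0.59 -0.  ] turn [0.   0.01 0.01] pos [0.5115 0.0642 0.0686] F [0.8 0.8 6.2] w 0.268 t 19.4
```

View pics/s15.png

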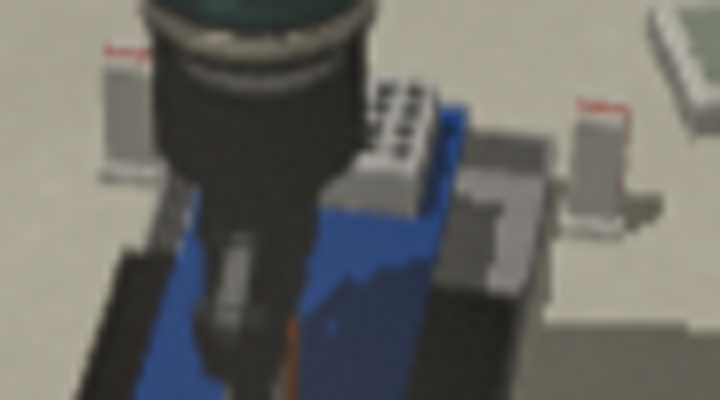

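View pics/c15.png

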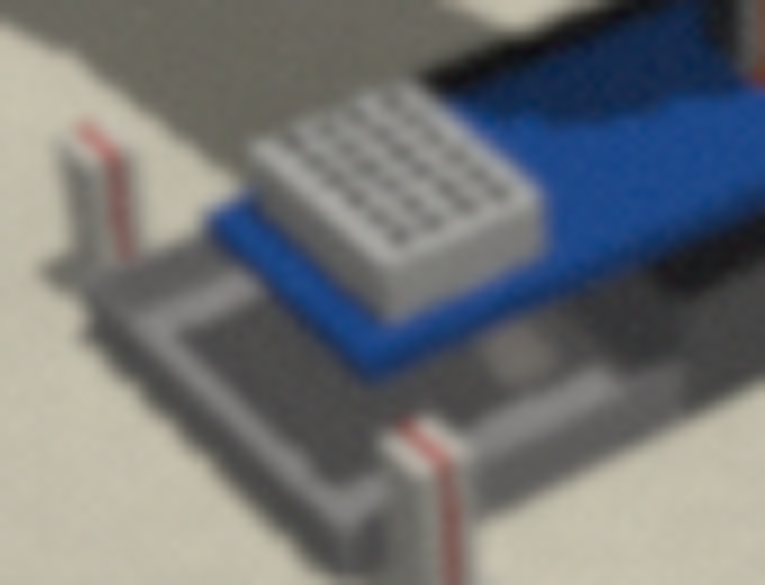

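View pics/w15.png

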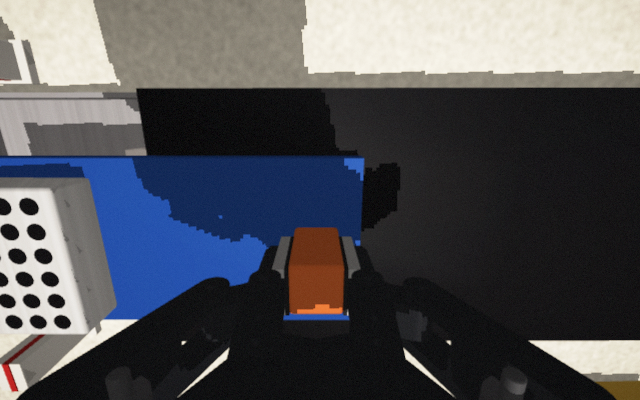

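```bash
cat > g.py <<'E'
from h import *
import pickle
def ev(r,off,k,g1,g2,fs,h=.5):
    P=lambda p,z:onz(r,off[0]+(p[0]+h)/k-h,off[1]+(p[1]+h)/k-h,z)[:2]
    a,b=P(g1,.06),P(g2,.06); d=(b-a)/np.hypot(*(b-a)); n=np.array([d[1],-d[0]]); n=n if n[1]<0 else -n
    print('gate',a.round(4),b.round(4),'len',np.hypot(*(b-a)).round(4),'front past mark mm',[ (1000*(P(f,.06)-a)@n).round(1) for f in fs],[P(f,.06).round(4).tolist() for f in fs])
E
python3 - <<'E'
from g import *
s,r,c=pickle.load(open('15.pkl','rb'))
ev(c,(235,200),9,(102,145),(427,445),[(208,217),(368,360)])
ev(s,(280,155),8,(128,53),(604,104),[(467,107)])
E
```

```text
gate [ 0.3957 -0.1309] [ 0.5914 -0.1463] len 0.1963 front past mark mm [np.float64(-7.1), np.float64(-8.1)] [[0.4523, -0.1282], [0.5466, -0.1347]]
gate [ 0.5931 -0.1474] [ 0.3915 -0.133 ] len 0.2021 front past mark mm [np.float64(-11.5)] [[0.4481, -0.1255]]
```

```bash
python3 -m pendant '[[[0,-0.2,0,0,0,0,255],[0,-0.4,0,0,0,0,255],[0,-0.6,0,0,0,0,255],[0,-0.6,0,0,0,0,255],[0,-0.6,0,0,0,0,255]]]'
python3 - <<'E'
from h import *
import pickle
go([.5107,.0583,.0686],85.2)
S=[];C=[]
for i in range(4): S.append(snap('side')['frame'].astype(float)); C.append(snap('scene')['frame'].astype(float))
s=snap('side');c=snap('scene'); s['frame']=np.mean(S,0).astype(np.uint8);c['frame']=np.mean(C,0).astype(np.uint8)
pickle.dump((s,None,c),open('16.pkl','wb'))
cv2.imwrite('pics/s16.png',cv2.resize(s['frame'][155:185,280:370],None,fx=8.8,fy=8.8,interpolation=cv2.INTER_CUBIC))
cv2.imwrite('pics/c16.png',cv2.resize(c['frame'][205:265,240:300],None,fx=10,fy=10,interpolation=cv2.INTER_CUBIC))
E
```

```text
time_s: 19.97
eef_pos: [0.5111, 0.0587, 0.0686]
eef_rot: [0.129, 3.137, 0.002]
ft_force: [0.3, 5.1, 6.7]
width: 0.27
shift [ 0.04 -0.04  0.  ] turn [0.01 0.01 0.01] pos [0.5111 0.0587 0.0686] F [0.3 5.1 6.7] w 0.27 t 19.97
```

View pics/s16.png

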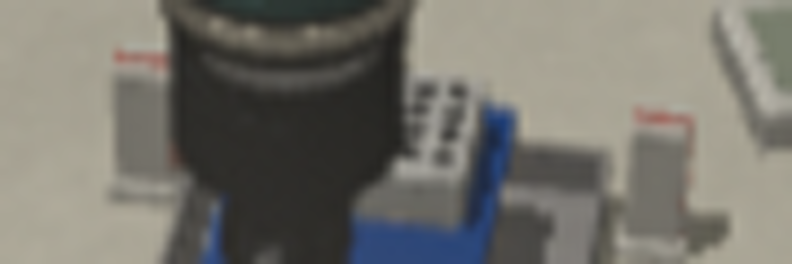

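View pics/c16.png

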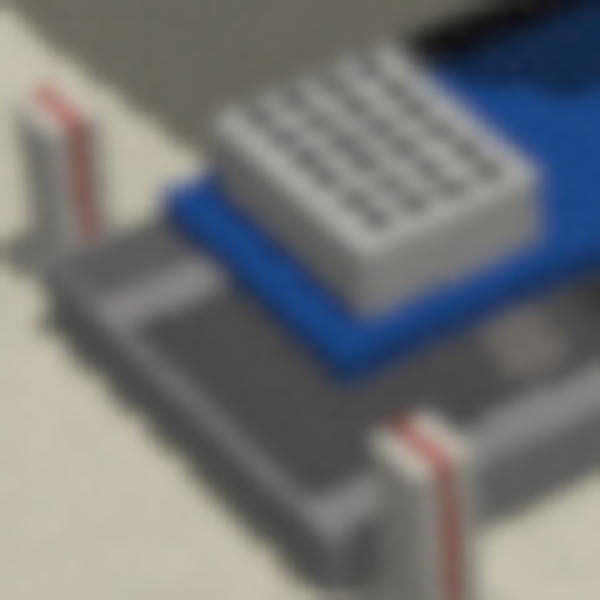

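```bash
cat > fr.py <<'E'
from g import *
def front(c,show=True):
    f=c['frame'].astype(float); k=8; x0,y0,x1,y1=240,205,300,265
    b=cv2.resize(f[y0:y1,x0:x1],None,fx=k,fy=k,interpolation=cv2.INTER_LINEAR)
    T=lambda u,v:((u+.5)/k-.5+x0,(v+.5)/k-.5+y0)
    red=((b[...,2]-b[...,1])>22).astype(np.uint8)
    bl=b[...,0]-b[...,2]; m=(bl>45).astype(np.uint8)
    n,l,s,ce=cv2.connectedComponentsWithStats(m); i=1+np.argmax(s[1:,4]); m=l==i
    # lower-left boundary: lowest blue pixel per column
    pts=[]
    for u in range(m.shape[1]):
        v=np.where(m[:,u])[0]
        if len(v): pts.append((u,v.max()+.5))
    pts=np.array(pts); bot=pts[np.argmax(pts[:,1])]; left=pts[0]
    print('blue peak',bl.max(),'left',left,'bottom',bot)
    sel=pts[(pts[:,0]>left[0]+20)&(pts[:,0]<bot[0]-15)]
    W=np.array([onz(c,*T(*p),.05)[:2] for p in sel])
    v=cv2.fitLine(W.astype(np.float32),cv2.DIST_HUBER,0,1e-4,1e-4).ravel()
    print('front bottom edge ang',np.degrees(np.arctan(v[1]/v[0])).round(2),'pt',v[2:].round(4))
    return v
if __name__=='__main__':
    import sys
    s,_,c=pickle.load(open(sys.argv[1],'rb')); v=front(c)
    P=lambda p,z=.06:onz(c,240+(p[0]+.5)/10-.5,205+(p[1]+.5)/10-.5,z)[:2]
    a,b=P((60,110)),P((424,445)); print('gate',a.round(4),b.round(4),np.hypot(*(b-a)).round(4),'ang',np.degrees(np.arctan2(*(b-a)[::-1])).round(2))
    d=(b-a)/np.hypot(*(b-a)); n=np.array([d[1],-d[0]]); n*=-np.sign(n[1])
    print('front past mark mm',((v[2:]-a)@n*1000).round(2))
    for z in(.06,.05): print([((np.array(proj(c,list(q)+[z]))-[240,205]+.5)*10-.5).round(0) for q in((.4521,-.13),(.546,-.14))])
E
python3 fr.py 16.pkl
python3 - <<'E'
from g import *
s,r,c=pickle.load(open('16.pkl','rb'))
ev(s,(280,155),8.8,(143,59),(664,116),[(514,108)])
E
```

```text
blue peak 110.81640625 left [137.  167.5] bottom [276.  301.5]
front bottom edge ang -5.25 pt [ 0.5072 -0.1356]
gate [ 0.3945 -0.1313] [ 0.5915 -0.1465] 0.1975 ang -4.41
front past mark mm -4.39
[array([176., 193.]), array([342., 357.])]
[array([179., 221.]), array([345., 385.])]
gate [ 0.5923 -0.1471] [ 0.3916 -0.1321] len 0.2012 front past mark mm [np.float64(-5.0)] [[0.4484, -0.1313]]
```

```bash
python3 - <<'E'
from g import *
s,r,c=pickle.load(open('16.pkl','rb'))
def tri(a,b):
    (o1,d1),(o2,d2)=a,b; d1=d1/np.linalg.norm(d1);d2=d2/np.linalg.norm(d2)
    M=np.stack([d1,-d2],1); k=np.linalg.lstsq(M,o2-o1,rcond=None)[0]; p,q=o1+k[0]*d1,o2+k[1]*d2
    return ((p+q)/2).round(4),np.linalg.norm(p-q).round(4)
cr=lambda u,v:ray(c,240+(u+.5)/10-.5,205+(v+.5)/10-.5)
sr=lambda u,v:ray(s,280+(u+.5)/8.8-.5,155+(v+.5)/8.8-.5)
print('corner',tri(cr(166,195),sr(514,108)))
print('gate R',tri(cr(60,110),sr(664,116)),'gate L',tri(cr(424,445),sr(143,59)))
for fr,off,k,nm,(x0,y0,x1,y1) in((c['frame'],(240,205),10,'c17',(240,205,300,265)),(s['frame'],(280,155),8.8,'s17',(280,155,370,185))):
    cam=c if nm[0]=='c' else s
    im=cv2.resize(fr[y0:y1,x0:x1],None,fx=k,fy=k,interpolation=cv2.INTER_CUBIC)
    g=[((60,110),(424,445)),((664,116),(143,59))][nm[0]=='s']
    cv2.line(im,g[0],g[1],(0,255,255),1)
    cv2.imwrite('pics/%s.png'%nm,im)
E
```

```text
corner (array([ 0.4489, -0.1319,  0.059 ]), np.float64(0.0012))
gate R (array([ 0.3925, -0.1311,  0.0597]), np.float64(0.0024)) gate L (array([ 0.5921, -0.1467,  0.0604]), np.float64(0.0003))
```

View pics/c17.png

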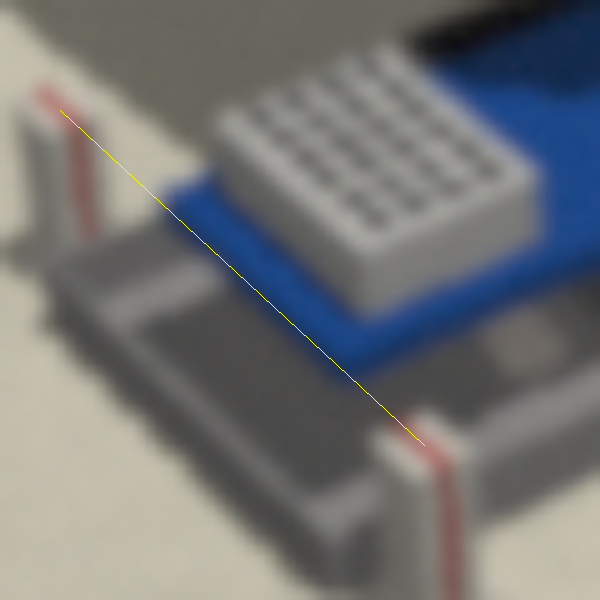

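View pics/s17.png

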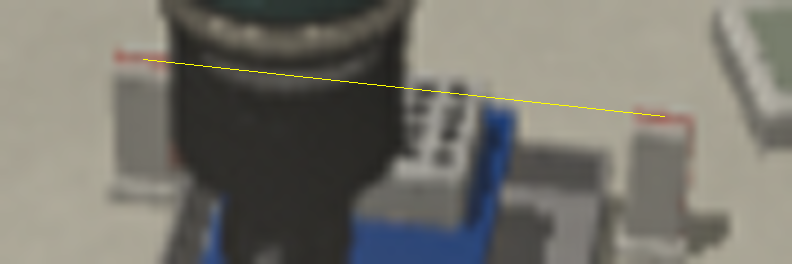

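Both fixed cameras agree that the front edge is about 4 mm short of the mark and level (corner z 59 mm). I slide it 4 mm further.

```bash
python3 -m pendant '[[[0,-0.2,0,0,0,0,255],[0,-0.4,0,0,0,0,255],[0,-0.4,0,0,0,0,255],[0,-0.4,0,0,0,0,255],[0,-0.4,0,0,0,0,255]]]'
python3 - <<'E'
from h import *
import pickle
go([.5107,.0583,.0686],85.2); print(get_obs()['torque'])
S=[];C=[]
for i in range(6): S.append(snap('side')['frame'].astype(float)); C.append(snap('scene')['frame'].astype(float))
s=snap('side');c=snap('scene'); s['frame']=np.mean(S,0).astype(np.uint8);c['frame']=np.mean(C,0).astype(np.uint8)
pickle.dump((s,None,c),open('18.pkl','wb'))
for fr,k,nm,(x0,y0,x1,y1),g in((c['frame'],10,'c18',(240,205,300,265),((60,110),(424,445))),(s['frame'],8.8,'s18',(280,155,370,185),((664,116),(143,59)))):
    im=cv2.resize(fr[y0:y1,x0:x1],None,fx=k,fy=k,interpolation=cv2.INTER_CUBIC)
    cv2.line(im,g[0],g[1],(0,255,255),1)
    cv2.imwrite('pics/%s.png'%nm,im)
E
python3 fr.py 18.pkl
```

```text
time_s: 20.88
eef_pos: [0.5108, 0.0548, 0.0686]
eef_rot: [0.129, 3.137, 0.002]
ft_force: [-0.1, 5.1, 6.3]
width: 0.271
shift [0.04 0.35 0.  ] turn [0.01 0.01 0.01] pos [0.5108 0.0548 0.0686] F [-0.1  5.1  6.3] w 0.271 t 20.88
[ 0.93663045 -0.07622313  0.04170161]
blue peak 110.0 left [127.  166.5] bottom [267.  305.5]
front bottom edge ang -5.62 pt [ 0.4986 -0.1387]
gate [ 0.3945 -0.1313] [ 0.5915 -0.1465] 0.1975 ang -4.41
front past mark mm -0.58
[array([176., 193.]), array([342., 357.])]
[array([179., 221.]), array([345., 385.])]
```

View pics/c18.png

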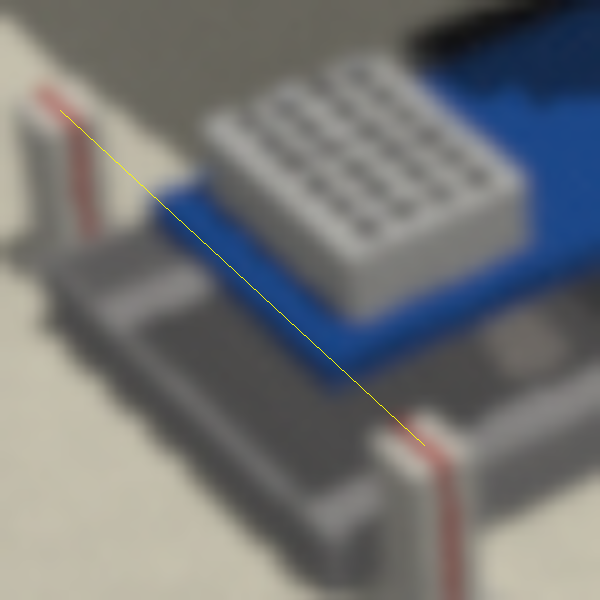

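View pics/s18.png

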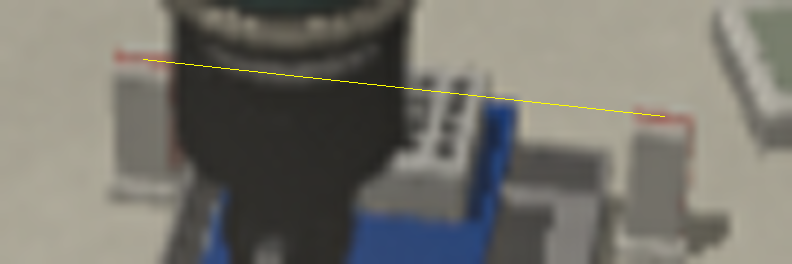

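```bash
python3 - <<'E'
from h import *
import pickle
r=snap('wrist','w19.png');pickle.dump(r,open('19.pkl','wb'))
cv2.imwrite('pics/w19c.png',cv2.resize(r['frame'][150:400,0:140],None,fx=2.4*1.0,fy=2.4,interpolation=cv2.INTER_CUBIC))
E
```

```text
(no output)
```

View pics/w19c.png

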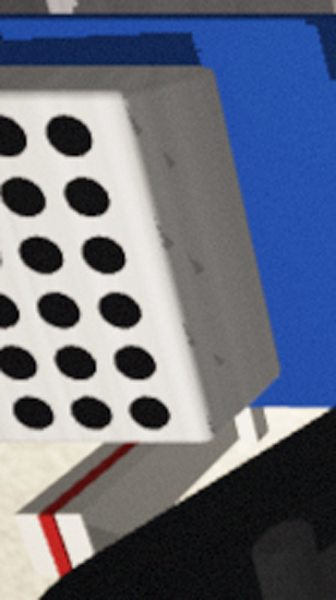

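```bash
python3 - <<'E'
from h import *
import pickle
np.set_printoptions(precision=4,suppress=True)
r=pickle.load(open('19.pkl','rb')); P=lambda u,v,z:onz(r,(u+.5)/2.4-.5,150+(v+.5)/2.4-.5,z)[:2]
n=np.array([-.0837,-.9965]); y=np.array([.9965,-.0837])
O=get_obs()['eef_pos'][:2]
for nm,p,z in(('red in',(45,515),.06),('red out',(66,575),.06),('base a',(213,70),.06),('base b',(278,375),.06),('top a',(125,92),.085),('top b',(212,438),.085)):
    q=P(*p,z); print(nm,q,'along',((q-O)@n*1000).round(1),'across',((q-O)@y*1000).round(1))
q=onz(r,318,0,.105)
E
```

```text
red in [ 0.5793 -0.1436] along 192.0 across 84.9
red out [ 0.6001 -0.1455] along 192.1 across 105.8
base a [ 0.4627 -0.0613] along 119.7 across -38.2
base b [ 0.5412 -0.0686] along 120.4 across 40.6
top a [ 0.4618 -0.0585] along 117.1 across -39.3
top b [ 0.539  -0.0657] along 117.8 across 38.2
```

```bash
python3 - <<'E'
from h import *
snap('side','s20.png');snap('scene','c20.png'); o=get_obs();print(o['time_s'],o['ft_force'],o['eef_pos'],np.degrees(Ro.from_rotvec(o['eef_rot']).as_matrix()[:,2]))
E
```

```text
21.7333 [1.09877087 5.38511689 6.96611914] [0.51077211 0.05482719 0.06863445] [  0.09443627   0.06812288 -57.29566119]
```

View pics/s20.png

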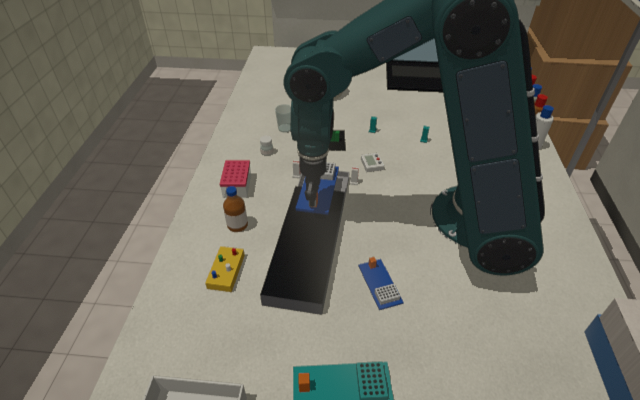

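View pics/c20.png

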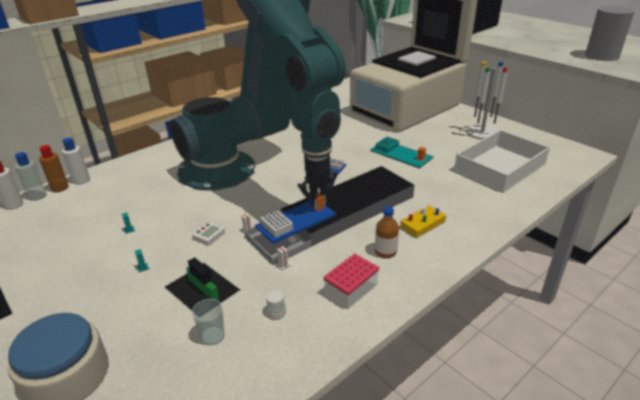

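The final views show the scraper on its pad at (205,280) in the scene view. The board overhangs level at the gate with its post held at (320,200), and the bystanders are where they were. Handing in.

```bash
python3 -c "
from cell import *
print(job_done())"
```

```text
the job is handed in; nothing more can be done
None
```

The job is handed in at about 22 s of robot time; no verdict was reported. I wiped the three chips into the trough with the scraper and stood the scraper back on its pad. Then I slid the blue board out to the gate lines, and the arm is still holding it there.

- **Chips:** before the board was moved, the scene and wrist views showed all three lying in the trough.
- **Scraper:** it is standing on the pad; I lowered it to contact (about 4 N) before letting go.
- **Board level:** it is held at 80 N grip with about 6 N pressing it down onto the stand. The tool is vertical to within 0.2°. The front corner measured 59 mm high against 60 mm expected; that was taken just before the last 4 mm of travel and not repeated.
- **Board position, where the checks disagreed:** the scene camera puts the front edge 0.6 mm short of the mark, and the side view looked about 1 mm short by eye. The wrist camera's view of one post, at the edge of its picture, suggests up to about 3 mm past. I went with the two fixed cameras.
- **Board angle:** I turned the board about 1.8° during the slide, because it started slightly skewed to the stand.
- **Everything else:** the bystanders look unmoved in the last pictures.

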